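Empty the spacer magazine and carry the tray to the granite slab

ROBOT

A 6-joint arm with a two-finger parallel gripper is mounted at the origin on the work surface. World frame = base frame: x ahead of the robot, y to its left, z up, the work surface at z = 0. Lengths are in m, angles in rad, forces in N, time in s.
With the tool pointing down it reaches from about 0.35 to 0.975 m from the base axis. Payload 7.1 kg.
Tool frame: the origin (TCP) lies on the centre line of the jaws, within the pads' length; the fingertips stand 17 mm ahead of it and the grasp point (between the pads) lies 2 mm behind it (robot.tcp_to_tips is the distance from the TCP to the fingertips, in m); z points along the fingers, y is the line along which they close (so a half turn about z gives the same grasp; the last joint's range is limited). The gripper opens to 88 mm and grips with 3 to 60 N. Pads are 20 mm wide; open, the fingers measure 115 mm over their backs; the gripper's body (75 mm by 178 mm) begins 61 mm behind the grasp point.
Start: joints at [-1.283, 0.423, 1.63, -0, 1.089, -0.019], TCP at [0.189, -0.596, 0.24] pointing down, gripper open.
Joint ranges: [-3, 3], [-0.9, 2.11], [0.09, 2.58], [-1.31, 4.45], [0.11, 2.69], [-2.54, 2.54]. Speed limits (rad/s): [2.39, 2.39, 3.01, 3.14, 3.14, 3.14].

INTERFACE

Orientations are given as a unit quaternion [w, x, y, z].
In Python, from station import robot gives the robot as it stands. The module is installed in compiled form; this text tells all that it offers.
- The arm moves only by the shell command python3 -m handwheel 'ROWS' [FORCE]. ROWS is JSON, a list of rows, each an object of numbers: "dx", "dy", "dz": the shift along the tool's x, y, z in units of 0.12 m (1.0 is 0.12 m); "yaw": the turn about the tool's z in units of 180 degrees (1.0 is 180 degrees); "jaw": the closure, from -1 (fully open) to 1 (shut), so that 0 is half open. A call has 1 to 10 rows; each row shifts and turns the commanded pose from where the row before left it, along the tool's axes as they then stand; what a row does not reach is not made up. A row lasts 1/12 s, in which the tool goes at most 41.7 mm and 7.16 degrees, less where a joint would pass 70% of its speed; a pose out of reach is approached as far as the arm can. A call with a number of a shift or a turn outside -1 to 1 is refused whole. A call with a gripper value outside its range is refused whole. The fingers move at their own pace and stop on an object; FORCE is the grip in N (left out, the last holds). Time passes only in rows, so rows that do not move let the fingers close. It gives the time, the measured TCP pose, the force, the opening and the grip force at its end, in the units of the state.
- robot.sense(): the state, without advancing time (a new reading comes with each control period).
- robot.snapshot(name): name is "scene" or "top"; returns a dict with "pixels" (384x512x3 uint8, blue, green, red), "vertical_fov" (degrees; the focal length in pixels is half the picture's height over the tangent of half this angle, whatever the lens; pixels are square), "cx", "cy" (the principal point, pixels), "dist" ([k1, k2, p1, p2, k3] as OpenCV has them; the pictures are not rectified), "R" (3x3) and "t" (3): a world point X has camera coordinates R X + t. Camera axes: x right, y down, z forward; pixel columns grow to the right and rows downward; lengths in m; the calibration is good to about 2 mm. A picture is of the moment at which its call begins. There is no depth.
- robot.close_job(): hands the job in; it is judged then, once.
Trained networks look in a picture, given as the dict that the camera call returned (one of the last four; its "shot" number tells which), for a name from the list of things; names that differ only in an ending like _2 or _b are one class to them, and where a whole thing is asked for, a point or a joint stands for the part that bears it (a point fixed in the world has none). Each returns a list of dicts, best first, with "score" (0 to 1); they miss things now and then, are a little off and sometimes report something else, mostly with a low value. They report only what shows in the picture. A call takes as long as a camera call. They do not tell look-alikes from the thing itself.
- robot.silhouettes(picture, label): "pixels" (384x512 bool, what is visible of it) and "location" ([column, row] as shares, 0 to 1, of the picture: columns of its width, rows of its height, amid what is visible of it).
- robot.mark_of(picture, label): "location" ([column, row] as shares, 0 to 1, of the picture: columns of its width, rows of its height: a listed point, or the origin of a listed thing).
The state is a dict: "time_s": time; "joint_positions": joint angles; "dq": joint speeds; "joint_torque": joint torques, N m; "position": TCP position; "tool_rot": TCP orientation; "force": force on the tool from outside, world axes, zero at the start; "ft_torque": the same for the moment, N m; "grip_width": opening from 0.0 (shut) to 1.0 (fully open); "finger_force": force on a finger pad.
Only numpy, scipy, OpenCV 4.12 (cv2) and the standard library are available. Lean on these libraries where they do the work, as an engineer would, in place of code of your own. Each camera call takes 0.05 s, during which the arm holds its last target. There are 200 camera calls.

TASK

Empty the gravity magazine with its slide, feeding out the aluminium spacer plates from the bottom (one may already lie on its apron, or in the tray), and lay them all flat in the grey carrying tray where it stands (a fifth one may lie on another). When the tray holds every plate, carry it level by its centre grip and set it squarely in the middle of the granite slab, where the parts soak before measuring; leave the magazine's slide drawn fully back, and do not disturb the other things on the bench.

Things in the scene. Friction and masses are not known exactly. Their poses are not given: they have to be found in the camera images.
- magazine: Fixed upright gravity magazine: a tower of four dark steel corner posts, windows between them, under a closed cap, on a steel base 150 x 110 x 12 mm (centre 20 mm along +x). Origin: on the table under the tower's centre; x points from the tower to the slide's handle, z up. Tower outside 80 (x) x 64 (y) mm; cap 86 x 70, its top 96 mm above the table. Plates leave at the bottom, towards -x.
- tower_floor (a point): Centre of the tower's floor, 18 mm above the table. The plates lie here in one stack, long side along magazine x; the bottom one can leave only through the outlet at the tower's -x side (20 mm high), onto the apron.
- apron (a point): On the top of the apron, where the centre of a fully ejected plate comes to lie: 84 mm from the magazine's origin in its -x, 18 mm above the table. The apron is a bar 40 mm wide, clear on both sides, so a plate overhangs it 4 mm each side; it ends 44 mm beyond this point in a stop 6 mm higher than it. The tower's face is 40 mm from the origin. Axes as the magazine's.
- slide (a joint): Ejector slide, m: 0 = drawn fully back (magazine +x), 0.090 = pushed fully in (handle 90 mm towards -x). Pushing drives a 10 mm high blade under the stack and ejects the bottom plate onto the apron; the rest lie on the blade until it is drawn back under 0.005, then drop. Stays where left, 2 N friction. Take an ejected plate off the apron before the next stroke.
- slide_grip (a point): A point in the slide's handle, an upright black bar 24 mm along magazine x, 16 mm along y, from 28 to 125 mm above the table; the point is on its axis, 20 mm below its top: 150 mm from the magazine's origin in +x with the slide drawn back, 60 mm when pushed in.
- tray: Loose grey tray, outside 220 (x) x 180 (y) mm, walls 4 thick and 32 high, floor 4, 0.25 kg. Origin: underside centre. Grip: an upright rib in the middle, 110 along x, 16 thick along y, top 72 mm above the underside. On each side a lane 78 mm wide (centres y = +-47), each with room for two plates, long sides across the lane (at x = +-52); a fifth may lie flat on another.
- slab: Fixed mid-grey granite slab 280 (x) x 240 (y) x 20 mm, on the table; origin: centre of its underside. The tray is to stand in its middle with its long side along the slab's long side (either way round).
- plate1: Aluminium spacer plate 64 (x) x 48 (y) x 14 (z) mm, 0.105 kg, all alike; origin: centre of its underside. It starts at the bottom of the magazine's stack.
- plate2: Aluminium spacer plate 64 (x) x 48 (y) x 14 (z) mm, 0.105 kg, all alike; origin: centre of its underside. It starts second in the magazine's stack.
- plate3: Aluminium spacer plate 64 (x) x 48 (y) x 14 (z) mm, 0.105 kg, all alike; origin: centre of its underside. It starts third in the magazine's stack.
- plate4: Aluminium spacer plate 64 (x) x 48 (y) x 14 (z) mm, 0.105 kg, all alike; origin: centre of its underside. If present, it starts fourth (top) in the magazine's stack.
- plate5: Aluminium spacer plate 64 (x) x 48 (y) x 14 (z) mm, 0.105 kg, all alike; origin: centre of its underside. If present, it was fed out before the start and lies on the apron.
- plate6: Aluminium spacer plate 64 (x) x 48 (y) x 14 (z) mm, 0.105 kg, all alike; origin: centre of its underside. If present, it already lies in the tray at the start.
- mug: Bystander: white mug, 80 mm wide, 90 mm high; leave alone. Origin: underside centre.
- jar: Bystander: white jar, 50 mm wide, 60 mm high; leave alone. Origin: underside centre.
- oil: Bystander: slim white bottle, 48 mm wide, 130 mm high; leave alone. Origin: underside centre.
Things that resemble listed ones, but are neither listed nor needed, are in the scene too. Leave any orange look-alike of the plate5 alone. Leave any purple look-alike of the plate6 alone.

How it is judged:
On the way:
1. every plate lies flat in the tray, let go, while the tray still stands on the table beside the slab (x of plate1 in the frame of tray between -0.106 and 0.106 m and y of plate1 in the frame of tray between -0.086 and 0.086 m and z of plate1 in the frame of tray between -0.003 and 0.042 m and angle between the z axis of each of plate1, plate2, plate3, plate4, plate5, plate6 and the z axis of tray, either way round below 0.2 rad and x of plate2 in the frame of tray between -0.106 and 0.106 m and y of plate2 in the frame of tray between -0.086 and 0.086 m and z of plate2 in the frame of tray between -0.003 and 0.042 m and x of plate3 in the frame of tray between -0.106 and 0.106 m and y of plate3 in the frame of tray between -0.086 and 0.086 m and z of plate3 in the frame of tray between -0.003 and 0.042 m and x of plate4 in the frame of tray between -0.106 and 0.106 m and y of plate4 in the frame of tray between -0.086 and 0.086 m and z of plate4 in the frame of tray between -0.003 and 0.042 m and x of plate5 in the frame of tray between -0.106 and 0.106 m and y of plate5 in the frame of tray between -0.086 and 0.086 m and z of plate5 in the frame of tray between -0.003 and 0.042 m and x of plate6 in the frame of tray between -0.106 and 0.106 m and y of plate6 in the frame of tray between -0.086 and 0.086 m and z of plate6 in the frame of tray between -0.003 and 0.042 m and horizontal distance between tray and slab above 0.15 m and height (world z) of tray below 0.012 m and contact force between the fingers and plate1 below 0.3 N and contact force between the fingers and plate2 below 0.3 N and contact force between the fingers and plate3 below 0.3 N and contact force between the fingers and plate4 below 0.3 N and contact force between the fingers and plate5 below 0.3 N and contact force between the fingers and plate6 below 0.3 N), for 0.2 s.
At the end, for the whole second after the job is handed in: Every plate present lies flat (within 0.2 rad) inside the tray; the tray stands level on the granite slab, its centre within 32 mm of the slab's centre along each of the slab's axes, its long side within 0.2 rad of the slab's long side; the slide is drawn back to within 8 mm; everything is at rest (x of plate1 in the frame of tray between -0.106 and 0.106 m and y of plate1 in the frame of tray between -0.086 and 0.086 m and z of plate1 in the frame of tray between -0.003 and 0.042 m and angle between the z axis of each of plate1, plate2, plate3, plate4, plate5, plate6 and the z axis of tray, either way round below 0.2 rad and x of plate2 in the frame of tray between -0.106 and 0.106 m and y of plate2 in the frame of tray between -0.086 and 0.086 m and z of plate2 in the frame of tray between -0.003 and 0.042 m and x of plate3 in the frame of tray between -0.106 and 0.106 m and y of plate3 in the frame of tray between -0.086 and 0.086 m and z of plate3 in the frame of tray between -0.003 and 0.042 m and x of plate4 in the frame of tray between -0.106 and 0.106 m and y of plate4 in the frame of tray between -0.086 and 0.086 m and z of plate4 in the frame of tray between -0.003 and 0.042 m and x of plate5 in the frame of tray between -0.106 and 0.106 m and y of plate5 in the frame of tray between -0.086 and 0.086 m and z of plate5 in the frame of tray between -0.003 and 0.042 m and x of plate6 in the frame of tray between -0.106 and 0.106 m and y of plate6 in the frame of tray between -0.086 and 0.086 m and z of plate6 in the frame of tray between -0.003 and 0.042 m and x of tray in the frame of slab between -0.032 and 0.032 m and y of tray in the frame of slab between -0.032 and 0.032 m and z of tray in the frame of slab between 0.015 and 0.025 m and angle between the x axis of tray and the x axis of slab, either way round below 0.2 rad and angle between tray's own z axis and vertical below 0.05 rad and linear speed of tray below 0.02 m/s and value of joint slide below 0.008 m and linear speed of each of plate1, plate2, plate3, plate4, plate5, plate6 below 0.03 m/s); the robot touches nothing.
It fails at once if the tray is tipped by more than 0.35 rad (angle between tray's own z axis and vertical above 0.35 rad).
It fails at once if a bystander is moved by more than 40 mm or knocked over (distance of any of mug, jar, oil from where it was at the start of the episode above 0.04 m).
Of plate4, plate5, plate6 only 1 to 2 are there at a start; the rules pass over those that are not, and their reading is None.
At some moment in a run one of tray may be knocked a few centimetres aside while the robot is not near it.
Once in a run the grip may slacken for a moment while it holds something.
It also fails if it takes over 210 s, if anything falls off the work surface, if the arm or the gripper's body presses on something with over 40 N, if the wrist force passes 120 N, or if a joint passes its speed limit or range.

## Working session

There is one attempt and no reset: what is moved stays moved. The work goes in short steps, Python scripts to look and compute and a shell command to move; the robot and the scene stay as the last step left them, time stands still between calls to the robot, and variables do not carry over. Pictures are saved under pics/ and viewed, at most 14 in all, crops included, and the job is handed in when it is done.

```bash
mkdir -p pics; python3 - <<'E'
from station import robot
import cv2
print(robot.sense())
for n in("scene","top"):
    p=robot.snapshot(n); cv2.imwrite(f"pics/{n}0.png",p["pixels"])
    print(n,p["vertical_fov"],p["cx"],p["cy"],p["dist"],p["R"],p["t"])
    for l in("magazine","tower_floor","apron","slide_grip","tray","slab","plate1","plate5","plate6","mug","jar","oil"):
        print(l,[(round(d["score"],2),round(d["location"][0]*512),round(d["location"][1]*384)) for d in robot.mark_of(p,l)][:5])
E
```

```text
{'time_s': 0.0, 'joint_positions': array([-1.28297214e+00,  4.23834136e-01,  1.63072552e+00, -2.95871082e-06,
        1.08861555e+00, -1.90102433e-02]), 'dq': array([-0.00046649,  0.00130451,  0.00063174, -0.00145123, -0.00163076,
        0.00126753]), 'joint_torque': array([-3.33312914e-05, -5.44640422e+01, -2.73671454e+01,  6.42996957e-02,
        2.25380069e-02, -1.34717429e-04]), 'position': array([ 0.18863567, -0.59526795,  0.23889192]), 'tool_rot': array([-7.83961957e-04,  9.88254229e-01,  1.52816727e-01, -1.07331150e-04]), 'force': array([-1.33349662,  0.09338779, -0.23734633]), 'ft_torque': array([ 0.01347266,  0.02901713, -0.00226728]), 'finger_force': 0.0, 'grip_width': 0.9992918697462551}
scene 52.195705764067654 258.2070680689532 188.49149703478884 [-0.05159054  0.          0.          0.          0.        ] [[-0.72412458  0.68926701  0.02354965]
 [ 0.39760353  0.44512459 -0.80235623]
 [-0.56352021 -0.57164245 -0.59638066]] [ 0.38605869 -0.12270583  1.56292965]
magazine [(0.45, 179, 142)]
tower_floor [(0.71, 350, 259), (0.33, 387, 300)]
apron [(0.92, 373, 246)]
slide_gri
[... 629 characters left out ...]
60e-02 -9.99552642e-01  6.21967162e-03]
 [-9.73865657e-01 -2.99037780e-02 -2.25147608e-01]
 [ 2.25232878e-01  5.29479990e-04 -9.74304814e-01]] [-0.0469272   0.53270004  1.42667676]
magazine [(0.68, 148, 209), (0.68, 108, 195)]
tower_floor [(0.69, 147, 205)]
apron [(0.86, 144, 235)]
slide_grip [(0.58, 150, 153)]
tray [(0.97, 243, 199), (0.26, 409, 217)]
slab [(0.75, 336, 205)]
plate1 [(0.87, 186, 248), (0.79, 255, 218), (0.78, 110, 239), (0.5, 140, 233)]
plate5 [(0.87, 186, 248), (0.79, 255, 218), (0.78, 110, 239), (0.5, 140, 233)]
plate6 [(0.87, 186, 248), (0.79, 255, 218), (0.78, 110, 239), (0.5, 140, 233)]
mug [(0.9, 411, 216), (0.45, 242, 200)]
jar [(0.61, 178, 147)]
oil [(0.6, 106, 197)]
```

```bash
python3 - <<'E'
import cv2
for n in("scene","top"):
    im=cv2.imread(f"pics/{n}0.png"); cv2.imwrite(f"pics/{n}0b.png",cv2.resize(im,(800,600),interpolation=cv2.INTER_CUBIC))
im=cv2.imread("pics/top0.png")[130:290,70:280]; cv2.imwrite("pics/crop0.png",cv2.resize(im,(787,600),interpolation=cv2.INTER_CUBIC))
E
```

```text
(no output)
```

View pics/scene0b.png

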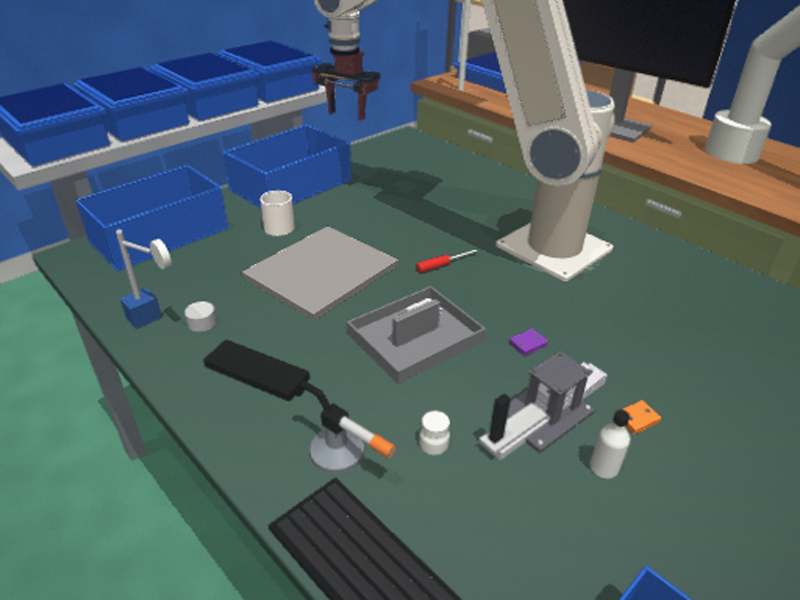

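View pics/top0b.png

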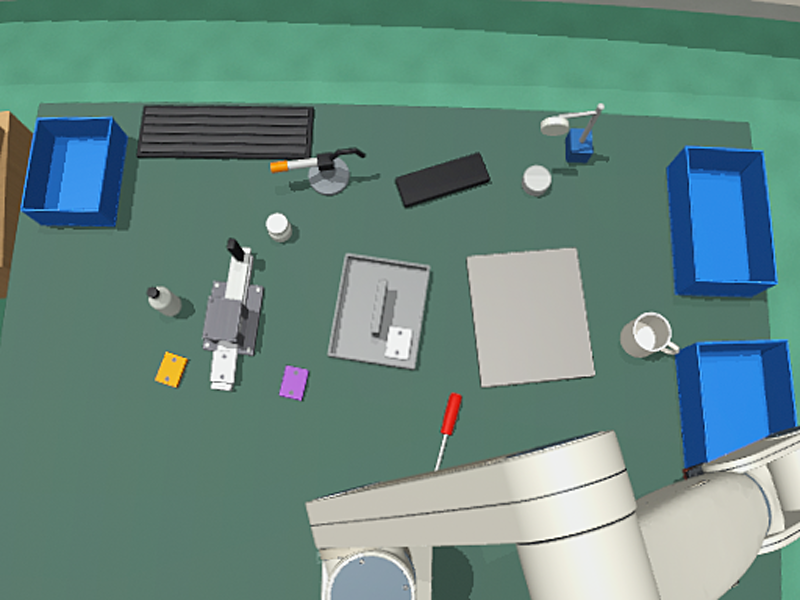

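View pics/crop0.png

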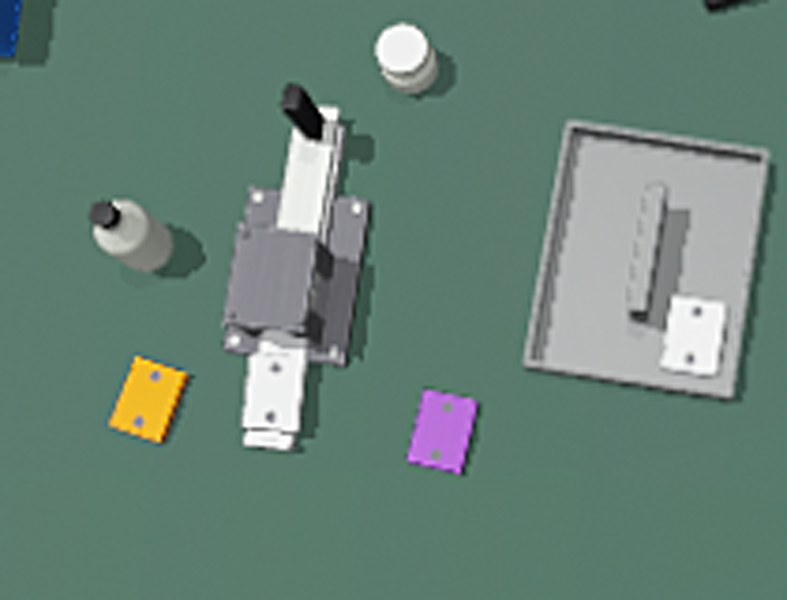

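The scene contains plate5, the white plate with holes on the apron (top ≈ 143,234), and plate6, the white plate in the tray (≈ 255,219). Plate4 must therefore be absent, leaving five plates in all. The orange plate (110,237) and the purple plate (188,245) on the table are the look-alikes. The magazine's +x points up in the picture (handle ≈ 150,160), and the slab is at ≈ 340,205.

```bash
cat > h.py <<'E'
import numpy as np, cv2
from scipy.optimize import minimize
from station import robot
def K(p):
    f=192/np.tan(np.radians(p["vertical_fov"])/2); return np.array([[f,0,p["cx"]],[0,f,p["cy"]],[0,0,1.]])
def proj(p,X):
    return cv2.projectPoints(np.float64(X).reshape(-1,1,3),cv2.Rodrigues(np.array(p["R"]))[0],np.float64(p["t"]),K(p),np.float64(p["dist"]))[0][:,0]
def lift(p,uv,z):
    n=cv2.undistortPoints(np.float64(uv).reshape(-1,1,2),K(p),np.float64(p["dist"]))[:,0]
    R=np.array(p["R"]);C=-R.T@np.array(p["t"]); d=np.c_[n,np.ones(len(n))]@R
    return C+d*((z-C[2])/d[:,2])[:,None]
def box(pose,L,W,z0,z1,ox=0):
    x,y,a=pose;c,s=np.cos(a),np.sin(a)
    return [[x+c*u-s*v,y+s*u+c*v,z] for u in(ox-L/2,ox+L/2) for v in(-W/2,W/2) for z in(z0,z1)]
def fit(views,L,W,z0,z1,init):
    "views: [(picture,mask)]; fit the hull of a box to the masks -> x,y,yaw"
    def cost(q):
        s=0
        for p,m in views:
            h=cv2.convexHull(proj(p,box(q,L,W,z0,z1)).astype(np.float32))
            im=np.zeros((384*4,512*4),np.uint8); cv2.fillConvexPoly(im,np.int32(np.round(h*64+24)),255,shift=4)
            s+=np.abs(cv2.resize(im,(512,384),interpolation=cv2.INTER_AREA)/255.-m).sum()
        return s
    x0=np.array(init,float); S=np.array([x0,x0+[.012,0,0],x0+[0,.012,0],x0+[0,0,.12]])
    r=minimize(cost,x0,method="Nelder-Mead",options=dict(initial_simplex=S,xatol=2e-4,fatol=.5))
    return r.x,r.fun/sum(m.sum() for _,m in views)
def mask_near(p,label,uv):
    c=robot.silhouettes(p,label); 
    if not c: return None
    return min(c,key=lambda d:np.hypot(d["location"][0]*512-uv[0],d["location"][1]*384-uv[1]))
E
python3 - <<'E'
from h import *
T=robot.snapshot("top");S=robot.snapshot("scene")
for l in("tray","slab","plate5","magazine","slide","oil","jar"):
  for n,p in(("top",T),("scene",S)):
    print(n,l,[(round(d["score"],2),np.round(np.array(d["location"])*[512,384]).tolist(),int(d["pixels"].sum())) for d in robot.silhouettes(p,l)])
m=mask_near(T,"tray",(243,199))["pixels"]
x0=lift(T,[[243,199]],.0)[0]; 
ms=[(T,m)]
print("tray",fit(ms,.22,.18,0,.032,[x0[0],x0[1],-.1]))
x0=lift(T,[[340,203]],.02)[0]
print("slab",fit([(T,mask_near(T,"slab",(340,203))["pixels"])],.28,.24,0,.02,[x0[0],x0[1],.05]))
for nm,uv,z in(("p5",(143,234),.018),("p6",(255,219),.004)):
  x0=lift(T,[uv],z+.014)[0]; print(nm,fit([(T,mask_near(T,"plate5",uv)["pixels"])],.064,.048,z,z+.014,[x0[0],x0[1],-.1]))
for nm,uv in(("apron",(144,235)),("tower_floor",(147,205))): print(nm,lift(T,[uv],.018))
print("grip",lift(T,[(150,153)],.105)); print("oil",lift(T,[(106,197)],0),"jar",lift(T,[(178,147)],0))
E
```

```text
top tray [(0.72, [241.0, 195.0], 3414)]
scene tray [(0.6, [265.0, 212.0], 3135)]
top slab [(0.66, [339.0, 205.0], 6105)]
scene slab [(0.94, [204.0, 173.0], 3222)]
top plate5 [(0.82, [255.0, 219.0], 268), (0.8, [144.0, 235.0], 267), (0.72, [106.0, 238.0], 320)]
scene plate5 [(0.77, [340.0, 221.0], 244), (0.63, [345.0, 251.0], 46), (0.55, [379.0, 242.0], 136), (0.54, [409.0, 268.0], 324), (0.36, [268.0, 193.0], 48), (0.31, [203.0, 169.0], 3221)]
top magazine [(0.81, [149.0, 201.0], 1969)]
scene magazine [(0.97, [349.0, 266.0], 2675)]
top slide [(0.85, [152.0, 171.0], 466), (0.42, [104.0, 193.0], 256)]
scene slide [(0.78, [325.0, 269.0], 828)]
top oil [(0.84, [104.0, 192.0], 274)]
scene oil [(0.63, [391.0, 285.0], 654), (0.59, [346.0, 264.0], 2567)]
top jar [(0.81, [178.0, 143.0], 202)]
scene jar [(0.94, [279.0, 279.0], 442), (0.73, [343.0, 263.0], 2750), (0.28, [324.0, 271.0], 759)]
tray (array([ 0.51132744,  0.01365429, -0.1200764 ]), np.float64(0.11371744948711764))
slab (array([ 0.51260941, -0.30521803,  0.12363526]), np.float64(0.022488156605803663))
p5 (array([ 0.384748  ,  0.33093268, -0.0682946 ]), np.float64(0.20912095175148712))
p6 (array([ 0.44562597, -0.02888543, -0.09859258]), np.float64(0.15197541703248463))
apron [[0.38297646 0.32790819 0.018     ]]
tower_floor [[0.4824284  0.32575199 0.018     ]]
grip [[0.63439183 0.30937687 0.105     ]]
oil [[0.50856852 0.47275389 0.        ]] jar [[0.69095067 0.23980777 0.        ]]
```

```bash
cat >> h.py <<'E'
MAG=[(.15,.11,0,.012,.02),(.086,.07,.012,.096,0),(.09,.04,.0,.018,-.085),(.006,.04,0,.024,-.131),(.024,.016,.028,.125,.15),(.11,.03,.012,.028,.11)]
def fit_mag(views,init):
    def render(p,q):
        im=np.zeros((384*4,512*4),np.uint8)
        for L,W,a,b,o in MAG:
            h=cv2.convexHull(proj(p,box(q,L,W,a,b,o)).astype(np.float32)); cv2.fillConvexPoly(im,np.int32(np.round(h*64+24)),255,shift=4)
        return cv2.resize(im,(512,384),interpolation=cv2.INTER_AREA)/255.
    cost=lambda q:sum(np.abs(render(p,q)-m).sum() for p,m in views)
    x0=np.array(init,float); S=np.array([x0,x0+[.012,0,0],x0+[0,.012,0],x0+[0,0,.1]])
    r=minimize(cost,x0,method="Nelder-Mead",options=dict(initial_simplex=S,xatol=2e-4,fatol=.5))
    return r.x,r.fun/sum(m.sum() for _,m in views)
def fill(m):
    k=np.ones((5,5),np.uint8); m=cv2.morphologyEx(m.astype(np.uint8),cv2.MORPH_CLOSE,k)
    c,_=cv2.findContours(m,cv2.RETR_EXTERNAL,cv2.CHAIN_APPROX_NONE); c=max(c,key=cv2.contourArea)
    o=np.zeros_like(m); cv2.fillConvexPoly(o,cv2.convexHull(c),1); return o
def tray_pose(T=None,init=(.511,.0137,-.12)):
    T=T or robot.snapshot("top"); uv=proj(T,[[init[0],init[1],.02]])[0]
    return fit([(T,fill(mask_near(T,"tray",uv)["pixels"]))],.22,.18,0,.032,init)
E
python3 - <<'E'
from h import *
T=robot.snapshot("top");S=robot.snapshot("scene")
def mg(p):
    m=np.zeros((384,512),bool)
    for l,uv in(("magazine",(149,201) if p is T else (349,266)),("slide",(152,171)if p is T else (325,269)),("plate5",(144,235)if p is T else(379,242))): m|=mask_near(p,l,uv)["pixels"]
    return m
mT,mS=mg(T),mg(S)
i0=[.468,.3245,-.08]
MAGP=(.064,.048,.018,.032,-.084)
import h; h.MAG.append(MAGP)
for v in([(T,mT)],[(S,mS)],[(T,mT),(S,mS)]): q,e=fit_mag(v,i0);print(q,e)
print("tray",tray_pose(T))
t=tray_pose(T)[0]
im=cv2.resize(T["pixels"],None,fx=4,fy=4,interpolation=cv2.INTER_CUBIC); im2=cv2.resize(S["pixels"],None,fx=4,fy=4,interpolation=cv2.INTER_CUBIC)
def draw(im,p,q,B):
    for L,W,a,b,o in B:
        P=np.int32(proj(p,box(q,L,W,a,b,o))*4+1.5)
        for i in range(8):
            for j in(1,2,4):
                if not i&j: cv2.line(im,P[i].tolist(),P[i|j].tolist(),(0,255,0),1,cv2.LINE_AA)
for I,p in((im,T),(im2,S)): draw(I,p,q,h.MAG); draw(I,p,t,[(.22,.18,0,.032,0),(.11,.016,.004,.072,0)])
a=im[540:1060,360:1160]; cv2.imwrite("pics/ov.png",a); cv2.imwrite("pics/ov2.png",im2[720:1240,1000:1700])
E
```

```text
Traceback (most recent call last):
TypeError: 'NoneType' object is not subscriptable
```

```bash
cat > a.py <<'E'
from h import *
import h
T=robot.snapshot("top");S=robot.snapshot("scene")
def mg(p):
    m=np.zeros((384,512),bool)
    for l,uv in(("magazine",(149,201) if p is T else (349,266)),("slide",(152,171)if p is T else (325,269)),("plate5",(144,235)if p is T else(379,242))):
        d=mask_near(p,l,uv)
        if d is None: print("missed",l); continue
        m|=d["pixels"]
    return m
mT,mS=mg(T),mg(S)
i0=[.468,.3245,-.08]
h.MAG.append((.064,.048,.018,.032,-.084))
for v in([(T,mT)],[(S,mS)],[(T,mT),(S,mS)]): q,e=fit_mag(v,i0);print(q,e)
t=tray_pose(T);print("tray",t); t=t[0]
im=cv2.resize(T["pixels"],None,fx=4,fy=4,interpolation=cv2.INTER_CUBIC); im2=cv2.resize(S["pixels"],None,fx=4,fy=4,interpolation=cv2.INTER_CUBIC)
def draw(im,p,q,B):
    for L,W,a,b,o in B:
        P=np.int32(proj(p,box(q,L,W,a,b,o))*4+1.5)
        for i in range(8):
            for j in(1,2,4):
                if not i&j: cv2.line(im,P[i].tolist(),P[i|j].tolist(),(0,255,0),1,cv2.LINE_AA)
for I,p in((im,T),(im2,S)): draw(I,p,q,h.MAG); draw(I,p,t,[(.22,.18,0,.032,0),(.11,.016,.004,.072,0)])
a=im[540:1060,360:1160]; cv2.imwrite("pics/ov.png",a); cv2.imwrite("pics/ov2.png",im2[720:1240,1000:1700])
E
python3 a.py
```

```text
[ 0.4714761   0.32384143 -0.07996681] 0.10744624683671054
[ 0.47222745  0.32395592 -0.05974596] 0.1236551661151741
[ 0.47176552  0.32379031 -0.06677461] 0.11995083169769424Traceback (most recent call last):
  File "a.py", line 15, in <module>
    t=tray_pose(T);print("tray",t); t=t[0]
  File "h.py", line 48, in tray_pose
    return fit([(T,fill(mask_near(T,"tray",uv)["pixels"]))],.22,.18,0,.032,init)
                        ~~~~~~~~~~~~~~~~~~~~~~^^^^^^^^^^
TypeError: 'NoneType' object is not subscriptable
```

```bash
cat >> h.py <<'E'
def tray_pose(init=(.511,.0137,-.12)):
    for _ in range(5):
        T=robot.snapshot("top"); d=mask_near(T,"tray",proj(T,[[init[0],init[1],.02]])[0])
        if d: return fit([(T,fill(d["pixels"]))],.22,.18,0,.032,init)
E
sed -i 's/tray_pose(T)/tray_pose()/' a.py; python3 a.py
```

```text
[ 0.47147157  0.32398682 -0.07952017] 0.10222891016871866
[ 0.47268356  0.32357915 -0.0599592 ] 0.13117368933388956
[ 0.47195574  0.32402311 -0.06908928] 0.12099814573716809
tray (array([ 0.51156559,  0.01374161, -0.12168936]), np.float64(0.059005676084141916))
```

View pics/ov.png

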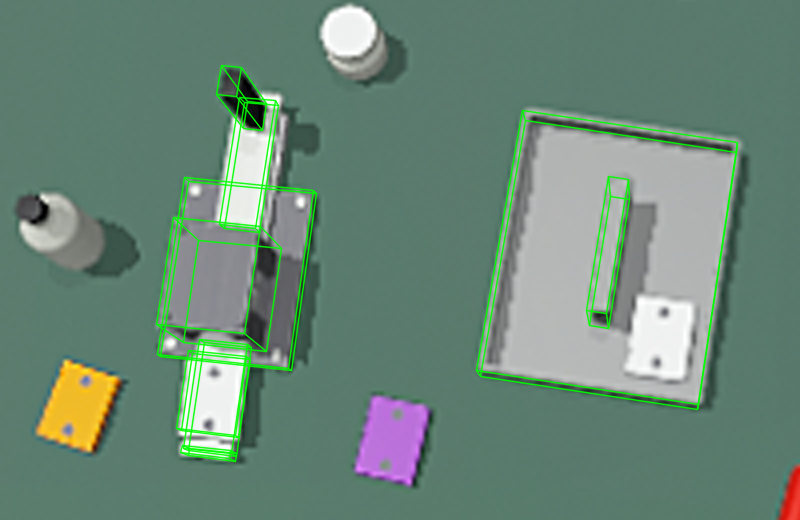

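View pics/ov2.png

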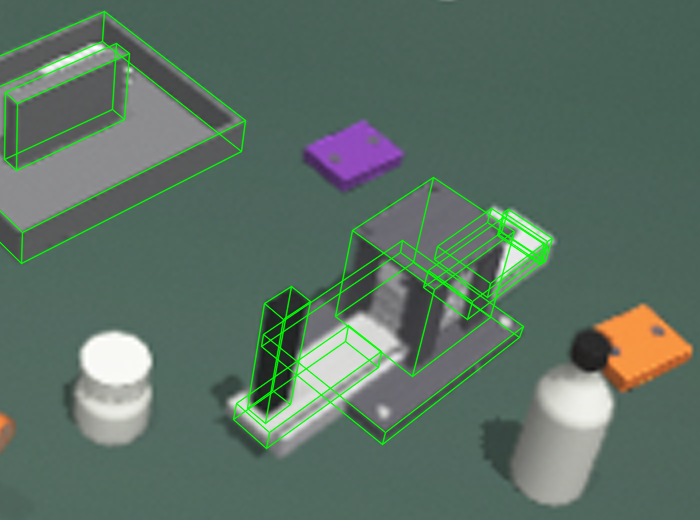

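The fitted wireframes line up with the magazine (origin ≈ (.472,.323), yaw ≈ -.075) and with the tray. I'm setting out now: turn, then travel toward the magazine.

```bash
python3 -m handwheel '[{"yaw":-0.0366,"jaw":-1},{"yaw":-0.0366},{"yaw":-0.0366},{"yaw":-0.0366},{"yaw":-0.0366},{"yaw":-0.0366},{"yaw":-0.0366},{"yaw":-0.0366},{"yaw":-0.0366},{"yaw":-0.0366}]' 20
python3 -m handwheel '[{"yaw":-0.0366},{"dy":0.2},{"dy":0.32},{"dy":0.32},{"dy":0.32},{"dy":0.32},{"dy":0.32},{"dy":0.32},{"dy":0.32},{"dy":0.14}]'
```

```text
schema error: expected keys dx, dy, dz, yaw, jaw
schema error: expected keys dx, dy, dz, yaw, jaw
```

```bash
python3 -m handwheel '[{"dx":0,"dy":0,"dz":0,"yaw":-0.0366,"jaw":-1},{"dx":0,"dy":0,"dz":0,"yaw":-0.0366,"jaw":-1},{"dx":0,"dy":0,"dz":0,"yaw":-0.0366,"jaw":-1},{"dx":0,"dy":0,"dz":0,"yaw":-0.0366,"jaw":-1},{"dx":0,"dy":0,"dz":0,"yaw":-0.0366,"jaw":-1},{"dx":0,"dy":0,"dz":0,"yaw":-0.0366,"jaw":-1},{"dx":0,"dy":0,"dz":0,"yaw":-0.0366,"jaw":-1},{"dx":0,"dy":0,"dz":0,"yaw":-0.0366,"jaw":-1},{"dx":0,"dy":0,"dz":0,"yaw":-0.0366,"jaw":-1},{"dx":0,"dy":0,"dz":0,"yaw":-0.0366,"jaw":-1}]' 20
python3 -m handwheel '[{"dx":0,"dy":0,"dz":0,"yaw":-0.0366,"jaw":-1},{"dx":0,"dy":0.2,"dz":0,"yaw":0,"jaw":-1},{"dx":0,"dy":0.32,"dz":0,"yaw":0,"jaw":-1},{"dx":0,"dy":0.32,"dz":0,"yaw":0,"jaw":-1},{"dx":0,"dy":0.32,"dz":0,"yaw":0,"jaw":-1},{"dx":0,"dy":0.32,"dz":0,"yaw":0,"jaw":-1},{"dx":0,"dy":0.32,"dz":0,"yaw":0,"jaw":-1},{"dx":0,"dy":0.32,"dz":0,"yaw":0,"jaw":-1},{"dx":0,"dy":0.32,"dz":0,"yaw":0,"jaw":-1},{"dx":0,"dy":0.14,"dz":0,"yaw":0,"jaw":-1}]'
python3 -c "
from station import robot
s=robot.sense();print(s['position'],s['tool_rot'],s['joint_positions'])"
```

```text
time_s: 4.28
position: [0.1888, -0.5958, 0.2396]
tool_rot: [-0.0, 0.744, 0.668, 0.0]
force: [0.1, 0.4, 0.2]
grip_width: 1.001
finger_force: 0.0
time_s: 5.12
position: [0.503, -0.5945, 0.2393]
tool_rot: [0.001, 0.706, 0.708, 0.0]
force: [0.7, -0.5, -0.3]
grip_width: 0.999
finger_force: 0.0
[ 0.50302025 -0.59451747  0.23934865] [6.41579465e-04 7.05893089e-01 7.08317954e-01 4.58850884e-04] [-8.84244429e-01  6.54772492e-01  1.23820895e+00  1.09883626e-03
  1.24742685e+00 -8.88022262e-01]
```

```bash
python3 -m handwheel '[{"dx":0.3211,"dy":-0.0412,"dz":0,"yaw":0,"jaw":-1},{"dx":0.3211,"dy":-0.0412,"dz":0,"yaw":0,"jaw":-1},{"dx":0.3211,"dy":-0.0412,"dz":0,"yaw":0,"jaw":-1},{"dx":0.3211,"dy":-0.0412,"dz":0,"yaw":0,"jaw":-1},{"dx":0.3211,"dy":-0.0412,"dz":0,"yaw":0,"jaw":-1},{"dx":0.3211,"dy":-0.0412,"dz":0,"yaw":0,"jaw":-1},{"dx":0.3211,"dy":-0.0412,"dz":0,"yaw":0,"jaw":-1},{"dx":0.3211,"dy":-0.0412,"dz":0,"yaw":0,"jaw":-1},{"dx":0.3211,"dy":-0.0412,"dz":0,"yaw":0,"jaw":-1},{"dx":0.3211,"dy":-0.0412,"dz":0,"yaw":0,"jaw":-1}]' | head -2
python3 -m handwheel '[{"dx":0.3211,"dy":-0.0412,"dz":0,"yaw":0,"jaw":-1},{"dx":0.3211,"dy":-0.0412,"dz":0,"yaw":0,"jaw":-1},{"dx":0.3211,"dy":-0.0412,"dz":0,"yaw":0,"jaw":-1},{"dx":0.3211,"dy":-0.0412,"dz":0,"yaw":0,"jaw":-1},{"dx":0.3211,"dy":-0.0412,"dz":0,"yaw":0,"jaw":-1},{"dx":0.3211,"dy":-0.0412,"dz":0,"yaw":0,"jaw":-1},{"dx":0.3211,"dy":-0.0412,"dz":0,"yaw":0,"jaw":-1},{"dx":0.3211,"dy":-0.0412,"dz":0,"yaw":0,"jaw":-1},{"dx":0.3211,"dy":-0.0412,"dz":0,"yaw":0,"jaw":-1},{"dx":0.3211,"dy":-0.0412,"dz":0,"yaw":0,"jaw":-1}]' | head -2
python3 -m handwheel '[{"dx":0.3211,"dy":-0.0412,"dz":0,"yaw":0,"jaw":-1},{"dx":0.3211,"dy":-0.0412,"dz":0,"yaw":0,"jaw":-1},{"dx":0.3211,"dy":-0.0412,"dz":0,"yaw":0,"jaw":-1},{"dx":0.3211,"dy":-0.0412,"dz":0,"yaw":0,"jaw":-1},{"dx":0,"dy":0,"dz":0.0556,"yaw":-0.0397,"jaw":-1},{"dx":0,"dy":0,"dz":0.0556,"yaw":-0.0397,"jaw":-1},{"dx":0,"dy":0,"dz":0.0556,"yaw":-0.0397,"jaw":-1},{"dx":0,"dy":0,"dz":0.0556,"yaw":-0.0397,"jaw":-1},{"dx":0,"dy":0,"dz":0.0556,"yaw":-0.0397,"jaw":-1},{"dx":0,"dy":0,"dz":0.0556,"yaw":-0.0397,"jaw":-1}]' | head -2
python3 -m handwheel '[{"dx":0,"dy":0,"dz":0.0556,"yaw":-0.0397,"jaw":-1},{"dx":0,"dy":0,"dz":0.0556,"yaw":-0.0397,"jaw":-1},{"dx":0,"dy":0,"dz":0.0556,"yaw":-0.0397,"jaw":-1},{"dx":0,"dy":0,"dz":0.0556,"yaw":-0.0397,"jaw":-1},{"dx":0,"dy":0,"dz":0.0556,"yaw":-0.0397,"jaw":-1},{"dx":0,"dy":0,"dz":0.0556,"yaw":-0.0397,"jaw":-1},{"dx":0,"dy":0,"dz":0,"yaw":0,"jaw":-1}]'
cat >> h.py <<'E'
MAGPOSE=np.array([.472,.3235,-.075])
def at(pose,u,v):
    x,y,a=pose; return np.array([x+np.cos(a)*u-np.sin(a)*v,y+np.sin(a)*u+np.cos(a)*v])
def togo(xy,z,ang,half=True):
    "units left to go, tool axes as they stand, then the yaw"
    s=robot.sense(); w,a,b,c=s["tool_rot"]; th=2*np.arctan2(b,a); p=s["position"]; d=np.array(xy)-p[:2]
    ux=np.array([np.cos(th),np.sin(th)]); uy=np.array([np.sin(th),-np.cos(th)])
    dy=(ang-th+np.pi)%(2*np.pi)-np.pi
    print("t",round(s["time_s"],1),"th",round(th%(2*np.pi),3),"pos",p.round(4),"dx %.3f dy %.3f dz %.3f yaw %.4f"%(d@ux/.12,d@uy/.12,(p[2]-z)/.12,-dy/np.pi))
E
python3 - <<'E'
from h import *
togo(at(MAGPOSE,-.088,0),.028,np.pi-.075)
p=robot.snapshot("scene"); q=robot.snapshot("top")
i=cv2.resize(p["pixels"][170:300,270:440],(520,398),interpolation=cv2.INTER_CUBIC); j=cv2.resize(q["pixels"][160:270,80:200],(280,257)); 
c=np.zeros((398,800,3),np.uint8); c[:,:520]=i; c[:257,520:]=j; cv2.imwrite("pics/c1.png",c)
E
```

```text
time_s: 5.95
position: [0.4481, -0.2086, 0.2398]
time_s: 6.78
position: [0.3983, 0.1769, 0.24]
time_s: 7.62
position: [0.379, 0.3293, 0.1994]
time_s: 8.2
position: [0.3785, 0.3287, 0.1587]
tool_rot: [-0.001, 0.034, 0.999, -0.001]
force: [-0.5, -0.1, 0.1]
grip_width: 1.001
finger_force: 0.0
t 8.2 th 3.073 pos [0.3785 0.3287 0.1587] dx -0.047 dy 0.015 dz 1.089 yaw 0.0020
```

View pics/c1.png

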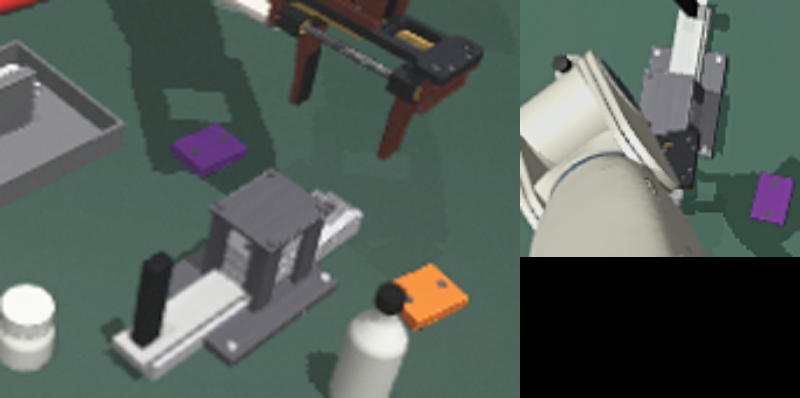

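The gripper hangs over the apron (crop ≈ 340,215), with the fingers straddling it and clear of the purple and orange plates. I'm going down to grip plate5.

```bash
python3 -m handwheel '[{"dx":-0.03,"dy":0.015,"dz":0.2,"yaw":0.002,"jaw":-1},{"dx":0,"dy":0,"dz":0.3,"yaw":0,"jaw":-1},{"dx":0,"dy":0,"dz":0.3,"yaw":0,"jaw":-1},{"dx":0,"dy":0,"dz":0.2,"yaw":0,"jaw":-1},{"dx":0,"dy":0,"dz":0.089,"yaw":0,"jaw":-1},{"dx":0,"dy":0,"dz":0,"yaw":0,"jaw":-1}]' && python3 -m handwheel '[{"dx":0,"dy":0,"dz":0,"yaw":0,"jaw":0.4},{"dx":0,"dy":0,"dz":0,"yaw":0,"jaw":0.4},{"dx":0,"dy":0,"dz":0,"yaw":0,"jaw":0.4},{"dx":0,"dy":0,"dz":0,"yaw":0,"jaw":0.4},{"dx":0,"dy":0,"dz":0,"yaw":0,"jaw":0.4}]' 30
```

```text
time_s: 8.8
position: [0.3818, 0.3299, 0.0273]
tool_rot: [-0.001, 0.041, 0.999, -0.001]
force: [-0.4, 0.4, 0.5]
grip_width: 1.001
finger_force: 0.0
time_s: 9.22
position: [0.3833, 0.3311, 0.0301]
tool_rot: [0.001, 0.04, 0.999, 0.001]
force: [0.7, 0.0, 0.3]
grip_width: 0.658
finger_force: 0.0
```

```bash
python3 -m handwheel '[{"dx":0,"dy":0,"dz":0,"yaw":0,"jaw":0.4},{"dx":0,"dy":0,"dz":0,"yaw":0,"jaw":0.4},{"dx":0,"dy":0,"dz":0,"yaw":0,"jaw":0.4},{"dx":0,"dy":0,"dz":0,"yaw":0,"jaw":0.4}]' 30 && python3 -m handwheel '[{"dx":0,"dy":0,"dz":-0.1,"yaw":0,"jaw":0.4},{"dx":0,"dy":0,"dz":-0.3,"yaw":0,"jaw":0.4},{"dx":0,"dy":0,"dz":-0.34,"yaw":0,"jaw":0.4},{"dx":0,"dy":0,"dz":-0.3,"yaw":0,"jaw":0.4},{"dx":0,"dy":0,"dz":0,"yaw":0,"jaw":0.4}]'
python3 - <<'E'
from h import *
t=tray_pose();print("tray",t)
togo(at(t[0],.052,.047),.16,np.pi/2+t[0][2])
togo(at(t[0],.052,-.047),.16,np.pi/2+t[0][2])
E
```

```text
time_s: 9.55
position: [0.3829, 0.3308, 0.0295]
tool_rot: [0.0, 0.04, 0.999, 0.0]
force: [0.4, -1.2, 6.0]
grip_width: 0.545
finger_force: 29.7
time_s: 9.97
position: [0.3856, 0.3331, 0.1605]
tool_rot: [0.004, 0.04, 0.999, 0.004]
force: [1.1, 1.3, -1.6]
grip_width: 0.55
finger_force: 29.7
tray (array([ 0.51196332,  0.01333345, -0.12150864]), np.float64(0.02598156207590435))
t 10.1 th 3.062 pos [0.3833 0.3312 0.1556] dx -1.729 dy -2.182 dz -0.037 yaw 0.5133
t 10.1 th 3.062 pos [0.3833 0.3312 0.1556] dx -1.696 dy -2.965 dz -0.037 yaw 0.5133
```

```bash
python3 -m handwheel '[{"dx":-0.2164,"dy":-0.2675,"dz":0,"yaw":0,"jaw":0.4},{"dx":-0.2164,"dy":-0.2675,"dz":0,"yaw":0,"jaw":0.4},{"dx":-0.2164,"dy":-0.2675,"dz":0,"yaw":0,"jaw":0.4},{"dx":-0.2164,"dy":-0.2675,"dz":0,"yaw":0,"jaw":0.4},{"dx":-0.2164,"dy":-0.2675,"dz":0,"yaw":0,"jaw":0.4},{"dx":-0.2164,"dy":-0.2675,"dz":0,"yaw":0,"jaw":0.4},{"dx":-0.2164,"dy":-0.2675,"dz":0,"yaw":0,"jaw":0.4},{"dx":-0.2164,"dy":-0.2675,"dz":0,"yaw":0,"jaw":0.4},{"dx":0,"dy":0,"dz":0,"yaw":0.0395,"jaw":0.4},{"dx":0,"dy":0,"dz":0,"yaw":0.0395,"jaw":0.4}]' >/dev/null
python3 -m handwheel '[{"dx":0,"dy":0,"dz":0,"yaw":0.0395,"jaw":0.4},{"dx":0,"dy":0,"dz":0,"yaw":0.0395,"jaw":0.4},{"dx":0,"dy":0,"dz":0,"yaw":0.0395,"jaw":0.4},{"dx":0,"dy":0,"dz":0,"yaw":0.0395,"jaw":0.4},{"dx":0,"dy":0,"dz":0,"yaw":0.0395,"jaw":0.4},{"dx":0,"dy":0,"dz":0,"yaw":0.0395,"jaw":0.4},{"dx":0,"dy":0,"dz":0,"yaw":0.0395,"jaw":0.4},{"dx":0,"dy":0,"dz":0,"yaw":0.0395,"jaw":0.4},{"dx":0,"dy":0,"dz":0,"yaw":0.0395,"jaw":0.4},{"dx":0,"dy":0,"dz":0,"yaw":0.0395,"jaw":0.4}]'
python3 -m handwheel '[{"dx":0,"dy":0,"dz":0,"yaw":0.0395,"jaw":0.4},{"dx":0,"dy":0,"dz":0,"yaw":0,"jaw":0.4}]' >/dev/null
python3 - <<'E'
from h import *
t=(.512,.0133,-.1215)
togo(at(t,.052,.052),.023,np.pi/2+t[2])
E
```

```text
time_s: 11.73
position: [0.5678, 0.058, 0.1515]
tool_rot: [-0.001, 0.709, 0.706, -0.002]
force: [-0.7, 0.3, -1.6]
grip_width: 0.548
finger_force: 29.7
t 11.9 th 1.444 pos [0.5679 0.058  0.1517] dx 0.007 dy 0.016 dz 1.073 yaw -0.0016
```

```bash
python3 -m handwheel '[{"dx":0.007,"dy":0.016,"dz":0.2,"yaw":0,"jaw":0.4},{"dx":0,"dy":0,"dz":0.3,"yaw":0,"jaw":0.4},{"dx":0,"dy":0,"dz":0.3,"yaw":0,"jaw":0.4},{"dx":0,"dy":0,"dz":0.18,"yaw":0,"jaw":0.4},{"dx":0,"dy":0,"dz":0.08,"yaw":0,"jaw":0.4},{"dx":0,"dy":0,"dz":0,"yaw":0,"jaw":0.4},{"dx":0,"dy":0,"dz":0,"yaw":0,"jaw":-0.4},{"dx":0,"dy":0,"dz":0,"yaw":0,"jaw":-0.4},{"dx":0,"dy":0,"dz":0,"yaw":0,"jaw":-0.4},{"dx":0,"dy":0,"dz":0,"yaw":0,"jaw":-0.4}]'
python3 -m handwheel '[{"dx":0,"dy":0,"dz":-0.1,"yaw":0,"jaw":-0.4},{"dx":0,"dy":0,"dz":-0.3,"yaw":0,"jaw":-0.4},{"dx":0,"dy":0,"dz":-0.34,"yaw":0,"jaw":-1},{"dx":0,"dy":0,"dz":-0.34,"yaw":0,"jaw":-1},{"dx":0,"dy":0,"dz":-0.34,"yaw":0,"jaw":-1}]'
python3 - <<'E'
from h import *
togo(at(MAGPOSE,.15,0),.18,np.pi-.075)
p=robot.snapshot("scene"); cv2.imwrite("pics/s2.png",p["pixels"])
E
```

```text
time_s: 12.73
position: [0.5716, 0.0588, 0.0269]
tool_rot: [0.0, 0.749, 0.663, 0.0]
force: [-0.4, -0.6, 0.2]
grip_width: 0.697
finger_force: 0.0
time_s: 13.15
position: [0.5709, 0.0587, 0.1998]
tool_rot: [0.0, 0.749, 0.663, 0.0]
force: [1.8, 0.5, -0.2]
grip_width: 0.884
finger_force: 0.0
t 13.2 th 1.449 pos [0.5709 0.0587 0.1998] dx 2.148 dy 0.163 dz 0.165 yaw -0.5149
```

```bash
python3 -m handwheel '[{"dx":0.3069,"dy":0.0233,"dz":0,"yaw":0,"jaw":-1},{"dx":0.3069,"dy":0.0233,"dz":0,"yaw":0,"jaw":-1},{"dx":0.3069,"dy":0.0233,"dz":0,"yaw":0,"jaw":-1},{"dx":0.3069,"dy":0.0233,"dz":0,"yaw":0,"jaw":-1},{"dx":0.3069,"dy":0.0233,"dz":0,"yaw":0,"jaw":-1},{"dx":0.3069,"dy":0.0233,"dz":0,"yaw":0,"jaw":-1},{"dx":0.3069,"dy":0.0233,"dz":0,"yaw":0,"jaw":-1},{"dx":0,"dy":0,"dz":0.0256,"yaw":-0.0396,"jaw":-1},{"dx":0,"dy":0,"dz":0.0256,"yaw":-0.0396,"jaw":-1},{"dx":0,"dy":0,"dz":0.0256,"yaw":-0.0396,"jaw":-1}]' >/dev/null
python3 -m handwheel '[{"dx":0,"dy":0,"dz":0.0256,"yaw":-0.0396,"jaw":-1},{"dx":0,"dy":0,"dz":0.0256,"yaw":-0.0396,"jaw":-1},{"dx":0,"dy":0,"dz":0.0256,"yaw":-0.0396,"jaw":-1},{"dx":0,"dy":0,"dz":0.0256,"yaw":-0.0396,"jaw":-1},{"dx":0,"dy":0,"dz":0.0256,"yaw":-0.0396,"jaw":-1},{"dx":0,"dy":0,"dz":0.0256,"yaw":-0.0396,"jaw":-1},{"dx":0,"dy":0,"dz":0.0256,"yaw":-0.0396,"jaw":-1},{"dx":0,"dy":0,"dz":0.0256,"yaw":-0.0396,"jaw":-1},{"dx":0,"dy":0,"dz":0.0256,"yaw":-0.0396,"jaw":-1},{"dx":0,"dy":0,"dz":0.0256,"yaw":-0.0396,"jaw":-1}]' >/dev/null
python3 - <<'E'
from h import *
togo(at(MAGPOSE,.15,0),.108,np.pi-.075)
p=robot.snapshot("scene"); i=cv2.resize(p["pixels"][170:300,190:440],(750,390),interpolation=cv2.INTER_CUBIC); cv2.imwrite("pics/c2.png",i)
E
```

```text
t 14.9 th 3.073 pos [0.6222 0.3123 0.1579] dx 0.005 dy -0.000 dz 0.416 yaw 0.0019
```

View pics/c2.png

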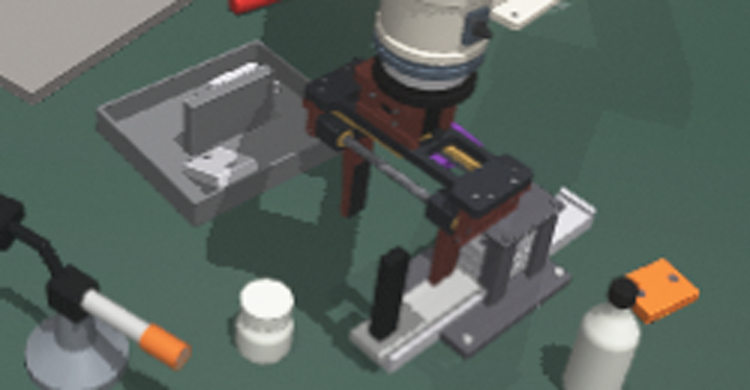

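```bash
python3 - <<'E'
from h import *
p=robot.snapshot("scene")
for u in(.14,.15,.16): print(u,proj(p,[[*at(MAGPOSE,u,0),.125],[*at(MAGPOSE,u,.0),.03]]).round(1).tolist())
print("observed top",(190+395/3,170+258/3),"bottom",(190+385/3,170+330/3), lift(p,[(190+395/3,170+258/3)],.125))
print(proj(p,[robot.sense()["position"]+[0,.05,-.017],robot.sense()["position"]+[0,-.05,-.017]]))
E
```

```text
0.14 [[323.8, 253.1], [319.2, 278.6]]
0.15 [[321.0, 254.9], [316.6, 280.4]]
0.16 [[318.2, 256.8], [313.9, 282.3]]
observed top (321.66666666666663, 256.0) bottom (318.33333333333337, 280.0) [[0.62313057 0.31566839 0.125     ]]
[[338.11125835 261.80889833]
 [306.06856471 239.89543764]]
```

```bash
python3 -m handwheel '[{"dx":0,"dy":-0.01,"dz":0.15,"yaw":0,"jaw":-1},{"dx":0,"dy":0,"dz":0.18,"yaw":0,"jaw":-1},{"dx":0,"dy":0,"dz":0.09,"yaw":0,"jaw":0.8},{"dx":0,"dy":0,"dz":0,"yaw":0,"jaw":0.8},{"dx":0,"dy":0,"dz":0,"yaw":0,"jaw":0.8},{"dx":0,"dy":0,"dz":0,"yaw":0,"jaw":0.8},{"dx":0,"dy":0,"dz":0,"yaw":0,"jaw":0.8},{"dx":0,"dy":0,"dz":0,"yaw":0,"jaw":0.8},{"dx":0,"dy":0,"dz":0,"yaw":0,"jaw":0.8},{"dx":0,"dy":0,"dz":0,"yaw":0,"jaw":0.8}]' 40
python3 -m handwheel '[{"dx":0,"dy":0,"dz":0,"yaw":0,"jaw":0.8},{"dx":0,"dy":0,"dz":0,"yaw":0,"jaw":0.8},{"dx":0,"dy":0,"dz":0,"yaw":0,"jaw":0.8},{"dx":0,"dy":0,"dz":0,"yaw":0,"jaw":0.8},{"dx":0,"dy":0,"dz":0,"yaw":0,"jaw":0.8}]'
```

```text
time_s: 15.8
position: [0.6223, 0.3112, 0.1072]
tool_rot: [0.0, 0.038, 0.999, 0.0]
force: [-0.7, -0.7, -0.6]
grip_width: 0.433
finger_force: 0.0
time_s: 16.22
position: [0.6222, 0.3121, 0.1066]
tool_rot: [0.0, 0.038, 0.999, 0.001]
force: [0.1, 4.8, -1.5]
grip_width: 0.181
finger_force: 40.0
```

```bash
python3 -m handwheel '[{"dx":0.08,"dy":0.015,"dz":0,"yaw":0,"jaw":0.8},{"dx":0.14,"dy":0,"dz":0,"yaw":0,"jaw":0.8},{"dx":0.14,"dy":0,"dz":0,"yaw":0,"jaw":0.8},{"dx":0.14,"dy":0,"dz":0,"yaw":0,"jaw":0.8},{"dx":0.12,"dy":0,"dz":0,"yaw":0,"jaw":0.8},{"dx":0.08,"dy":0,"dz":0,"yaw":0,"jaw":0.8},{"dx":0.03,"dy":0,"dz":0,"yaw":0,"jaw":0.8},{"dx":0,"dy":0,"dz":0,"yaw":0,"jaw":0.8}]'
python3 -m handwheel '[{"dx":0.02,"dy":0,"dz":0,"yaw":0,"jaw":0.8},{"dx":0,"dy":0,"dz":0,"yaw":0,"jaw":0.8}]'
```

```text
time_s: 16.88
position: [0.534, 0.3193, 0.1066]
tool_rot: [-0.001, 0.038, 0.999, -0.0]
force: [-2.2, -1.6, 0.7]
grip_width: 0.181
finger_force: 40.0
time_s: 17.05
position: [0.5332, 0.3194, 0.1066]
tool_rot: [0.0, 0.038, 0.999, -0.0]
force: [3.2, -2.6, -1.8]
grip_width: 0.181
finger_force: 40.0
```

```bash
python3 -m handwheel '[{"dx":-0.08,"dy":0,"dz":0,"yaw":0,"jaw":0.8},{"dx":-0.14,"dy":0,"dz":0,"yaw":0,"jaw":0.8},{"dx":-0.14,"dy":0,"dz":0,"yaw":0,"jaw":0.8},{"dx":-0.14,"dy":0,"dz":0,"yaw":0,"jaw":0.8},{"dx":-0.12,"dy":0,"dz":0,"yaw":0,"jaw":0.8},{"dx":-0.09,"dy":0,"dz":0,"yaw":0,"jaw":0.8},{"dx":-0.04,"dy":0,"dz":0,"yaw":0,"jaw":0.8},{"dx":-0.02,"dy":0,"dz":0,"yaw":0,"jaw":0.8},{"dx":-0.01,"dy":0,"dz":0,"yaw":0,"jaw":0.8},{"dx":0,"dy":0,"dz":0,"yaw":0,"jaw":0.8}]'
python3 -m handwheel '[{"dx":0,"dy":0,"dz":0,"yaw":0,"jaw":0.3},{"dx":0,"dy":0,"dz":0,"yaw":0,"jaw":0.3},{"dx":0,"dy":0,"dz":0,"yaw":0,"jaw":-1},{"dx":0,"dy":0,"dz":-0.2,"yaw":0,"jaw":-1},{"dx":0,"dy":0,"dz":-0.25,"yaw":0,"jaw":-1}]'
python3 - <<'E'
from h import *
togo(at(MAGPOSE,-.087,0),.034,np.pi-.075)
p=robot.snapshot("scene"); i=cv2.resize(p["pixels"][170:300,290:440],(600,520),interpolation=cv2.INTER_CUBIC); cv2.imwrite("pics/c3.png",i)
E
```

```text
time_s: 17.88
position: [0.6232, 0.3121, 0.1065]
tool_rot: [-0.003, 0.038, 0.999, -0.001]
force: [-13.8, -2.9, 10.2]
grip_width: 0.18
finger_force: 40.0
time_s: 18.3
position: [0.6244, 0.3119, 0.1582]
tool_rot: [-0.002, 0.038, 0.999, -0.001]
force: [0.3, 0.1, -0.8]
grip_width: 0.52
finger_force: 0.0
t 18.3 th 3.066 pos [0.6244 0.3119 0.1582] dx 1.998 dy 0.000 dz 1.035 yaw -0.0001
```

View pics/c3.png

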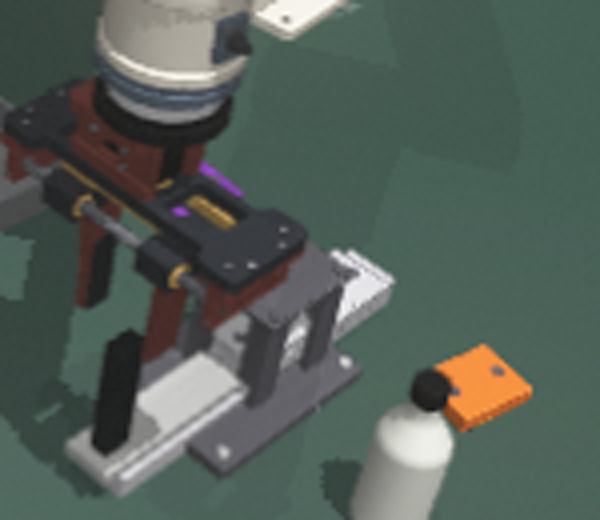

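Plate1 is out on the apron (crop ≈ 350,275) and the handle is fully back. I'm picking it up.

```bash
python3 -m handwheel '[{"dx":0.2,"dy":0,"dz":0,"yaw":0,"jaw":-1},{"dx":0.33,"dy":0,"dz":0,"yaw":0,"jaw":-1},{"dx":0.33,"dy":0,"dz":0,"yaw":0,"jaw":-1},{"dx":0.33,"dy":0,"dz":0,"yaw":0,"jaw":-1},{"dx":0.33,"dy":0,"dz":0,"yaw":0,"jaw":-1},{"dx":0.3,"dy":0,"dz":0,"yaw":0,"jaw":-1},{"dx":0.178,"dy":0,"dz":0,"yaw":0,"jaw":-1},{"dx":0,"dy":0,"dz":0,"yaw":0,"jaw":-1}]'
python3 - <<'E'
from h import *
togo(at(MAGPOSE,-.087,0),.034,np.pi-.075)
E
python3 -m handwheel '[{"dx":0,"dy":0,"dz":0.2,"yaw":0,"jaw":-1},{"dx":0,"dy":0,"dz":0.3,"yaw":0,"jaw":-1},{"dx":0,"dy":0,"dz":0.3,"yaw":0,"jaw":-1},{"dx":0,"dy":0,"dz":0.15,"yaw":0,"jaw":-1},{"dx":0,"dy":0,"dz":0.07,"yaw":0,"jaw":0.4},{"dx":0,"dy":0,"dz":0,"yaw":0,"jaw":0.4},{"dx":0,"dy":0,"dz":0,"yaw":0,"jaw":0.4},{"dx":0,"dy":0,"dz":0,"yaw":0,"jaw":0.4},{"dx":0,"dy":0,"dz":0,"yaw":0,"jaw":0.4}]' 30
python3 -m handwheel '[{"dx":0,"dy":0,"dz":0,"yaw":0,"jaw":0.4},{"dx":0,"dy":0,"dz":0,"yaw":0,"jaw":0.4},{"dx":0,"dy":0,"dz":0,"yaw":0,"jaw":0.4},{"dx":0,"dy":0,"dz":0,"yaw":0,"jaw":0.4}]'
```

```text
time_s: 19.02
position: [0.3828, 0.3304, 0.1604]
tool_rot: [-0.001, 0.036, 0.999, -0.001]
force: [0.0, -0.3, -0.4]
grip_width: 1.002
finger_force: 0.0
t 19.0 th 3.069 pos [0.3828 0.3304 0.1604] dx -0.020 dy -0.001 dz 1.054 yaw 0.0006
time_s: 19.77
position: [0.3878, 0.3314, 0.0396]
tool_rot: [0.001, 0.038, 0.999, 0.001]
force: [-0.5, -0.5, -0.3]
grip_width: 0.663
finger_force: 0.0
time_s: 20.1
position: [0.3874, 0.3312, 0.0393]
tool_rot: [0.001, 0.038, 0.999, 0.001]
force: [-0.4, -0.8, 7.4]
grip_width: 0.545
finger_force: 30.0
```

```bash
python3 -m handwheel '[{"dx":0,"dy":0,"dz":-0.1,"yaw":0,"jaw":0.4},{"dx":0,"dy":0,"dz":-0.3,"yaw":0,"jaw":0.4},{"dx":0,"dy":0,"dz":-0.34,"yaw":0,"jaw":0.4},{"dx":0,"dy":0,"dz":-0.3,"yaw":0,"jaw":0.4},{"dx":0,"dy":0,"dz":0,"yaw":0,"jaw":0.4}]'
python3 - <<'E'
from h import *
t=tray_pose();print("tray",t)
togo(at(t[0],-.052,.047),.16,np.pi/2+t[0][2])
p=robot.snapshot("top"); i=cv2.resize(p["pixels"][140:260,190:310],(600,600),interpolation=cv2.INTER_CUBIC); cv2.imwrite("pics/c4.png",i)
E
```

```text
time_s: 20.52
position: [0.3896, 0.3331, 0.1701]
tool_rot: [0.004, 0.038, 0.999, 0.004]
force: [0.8, 0.2, -0.5]
grip_width: 0.544
finger_force: 30.0
tray (array([ 0.51220799,  0.01240582, -0.12363664]), np.float64(0.04625874771175324))
t 20.6 th 3.066 pos [0.3873 0.3312 0.165 ] dx -0.824 dy -2.158 dz 0.042 yaw 0.5153
```

View pics/c4.png

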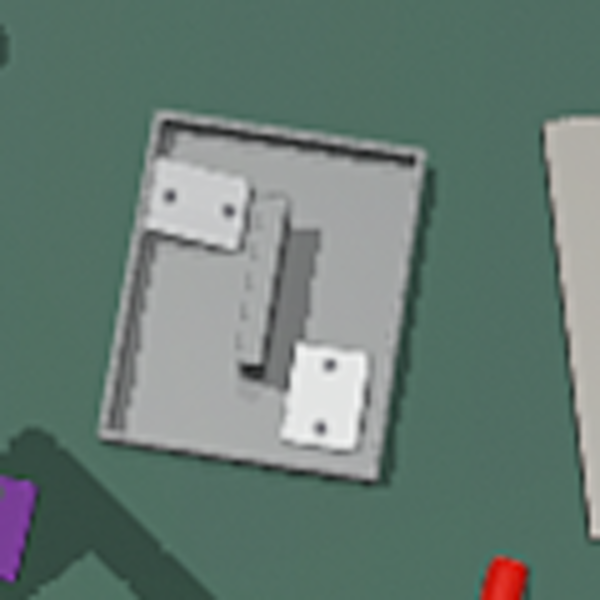

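```bash
python3 - <<'E'
from h import *
t=np.array([.5122,.0130,-.122]); out=[]
for n,(x0,y0) in(("top",(190,150)),("scene",(215,180))):
    p=robot.snapshot(n); ds=robot.silhouettes(p,"plate5")
    uv=proj(p,[[*at(t,.052,.047),.018]])[0]; print(n,uv.round(),[(np.round(np.array(d["location"])*[512,384]).tolist(),int(d["pixels"].sum())) for d in ds])
    I=cv2.resize(p["pixels"],None,fx=6,fy=6,interpolation=cv2.INTER_CUBIC)
    c=at(t,.052,.047)
    for q,L,W,a,b in((t,.22,.18,.0,.032),(np.array([*c,t[2]]),.048,.064,.004,.018)):
        P=np.int32(proj(p,box(q,L,W,a,b))*6+2.5)
        for i in range(8):
            for j in(1,2,4):
                if not i&j: cv2.line(I,P[i].tolist(),P[i|j].tolist(),(0,255,0) if L>.1 else (0,0,255),1,cv2.LINE_AA)
    out.append(I[y0*6:y0*6+480,x0*6:x0*6+400])
cv2.imwrite("pics/c5.png",np.hstack(out))
E
```

```text
top [231. 182.] [([255.0, 216.0], 279), ([417.0, 216.0], 772), ([188.0, 247.0], 306), ([228.0, 181.0], 289)]
scene [262. 225.] [([380.0, 209.0], 236), ([340.0, 220.0], 256), ([408.0, 268.0], 313), ([259.0, 228.0], 213), ([177.0, 135.0], 563), ([346.0, 254.0], 141), ([270.0, 192.0], 27)]
```

View pics/c5.png

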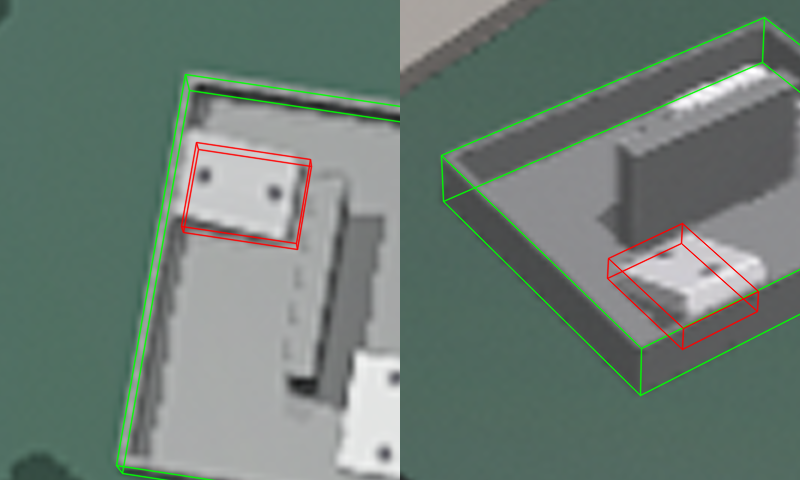

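Plate5 is not flat: its +y end leans on the tray wall (crop left ≈ 185,180), so it needs mending. First I'll measure how the plate now in the hand sits relative to the TCP.

```bash
cat >> h.py <<'E'
def held(dz=.021):
    s=robot.sense(); p=robot.snapshot("scene"); pos=s["position"]; a=2*np.arctan2(s["tool_rot"][2],s["tool_rot"][1])
    uv=proj(p,[pos-[0,0,dz-.007]])[0]; d=mask_near(p,"plate5",uv); m=fill(d["pixels"])
    z=pos[2]-dz; q,e=fit([(p,m)],.064,.048,z,z+.014,[pos[0],pos[1],a])
    r=q[:2]-pos[:2]; print("held: err %.2f yaw off %.3f, centre off tool x %.4f y %.4f"%(e,q[2]-a,r@[np.cos(a),np.sin(a)],r@[np.sin(a),-np.cos(a)]),uv.round(),np.array(d["location"])*[512,384])
    return p
E
python3 - <<'E'
from h import *
p=held(); p=held()
s=robot.sense()["position"]; print(s)
i=cv2.resize(p["pixels"][160:260,320:440],(600,500),interpolation=cv2.INTER_CUBIC); cv2.imwrite("pics/c6.png",i)
E
```

```text
held: err 0.26 yaw off 0.427, centre off tool x -0.0042 y -0.0065 [381. 210.] [379.5968 207.8976]
held: err 0.27 yaw off 0.456, centre off tool x -0.0018 y -0.0064 [381. 210.] [375.3984 209.088 ]
[0.38639977 0.33040472 0.16216335]
```

View pics/c6.png

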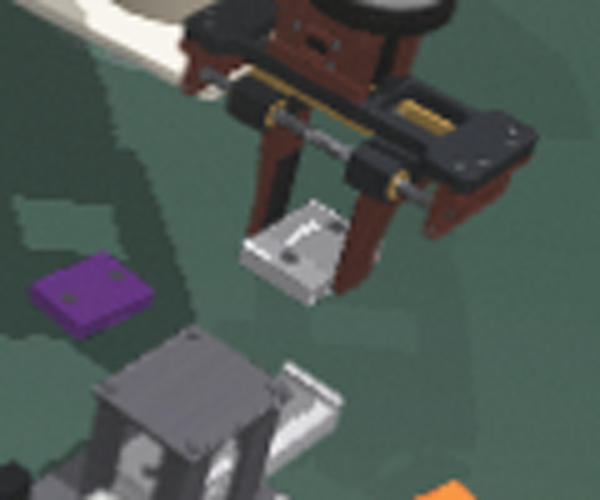

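```bash
python3 - <<'E'
from h import *
p=robot.snapshot("scene"); s=robot.sense()["position"]
for uv in((382.4,208.4),(387.4,205.6),(377.6,211.4)):
    q=lift(p,[uv],s[2]-.007)[0]; print(q-s)
t=(.5122,.0130,-.122); togo(at(t,-.052,.047),.16,np.pi/2+t[2])
E
```

```text
[ 0.00033631  0.00157581 -0.007     ]
[-0.02076573  0.0043408  -0.007     ]
[ 0.02134034 -0.00028962 -0.007     ]
t 21.1 th 3.066 pos [0.3865 0.3305 0.1624] dx -0.829 dy -2.148 dz 0.020 yaw 0.5148
```

```bash
python3 -m handwheel '[{"dx":-0.1184,"dy":-0.3069,"dz":0,"yaw":0,"jaw":0.4},{"dx":-0.1184,"dy":-0.3069,"dz":0,"yaw":0,"jaw":0.4},{"dx":-0.1184,"dy":-0.3069,"dz":0,"yaw":0,"jaw":0.4},{"dx":-0.1184,"dy":-0.3069,"dz":0,"yaw":0,"jaw":0.4},{"dx":-0.1184,"dy":-0.3069,"dz":0,"yaw":0,"jaw":0.4},{"dx":-0.1184,"dy":-0.3069,"dz":0,"yaw":0,"jaw":0.4},{"dx":-0.1184,"dy":-0.3069,"dz":0,"yaw":0,"jaw":0.4},{"dx":0,"dy":0,"dz":0,"yaw":0.0396,"jaw":0.4},{"dx":0,"dy":0,"dz":0,"yaw":0.0396,"jaw":0.4},{"dx":0,"dy":0,"dz":0,"yaw":0.0396,"jaw":0.4}]' >/dev/null
python3 -m handwheel '[{"dx":0,"dy":0,"dz":0,"yaw":0.0396,"jaw":0.4},{"dx":0,"dy":0,"dz":0,"yaw":0.0396,"jaw":0.4},{"dx":0,"dy":0,"dz":0,"yaw":0.0396,"jaw":0.4},{"dx":0,"dy":0,"dz":0,"yaw":0.0396,"jaw":0.4},{"dx":0,"dy":0,"dz":0,"yaw":0.0396,"jaw":0.4},{"dx":0,"dy":0,"dz":0,"yaw":0.0396,"jaw":0.4},{"dx":0,"dy":0,"dz":0,"yaw":0.0396,"jaw":0.4},{"dx":0,"dy":0,"dz":0,"yaw":0.0396,"jaw":0.4},{"dx":0,"dy":0,"dz":0,"yaw":0.0396,"jaw":0.4},{"dx":0,"dy":0,"dz":0,"yaw":0.0396,"jaw":0.4}]'
python3 - <<'E'
from h import *
t=tray_pose(); print(t)
t=(.5122,.0130,-.122); togo(at(t,-.052,.047),.027,np.pi/2+t[2])
E
```

```text
time_s: 22.78
position: [0.4664, 0.0661, 0.1628]
tool_rot: [-0.0, 0.751, 0.66, -0.0]
force: [-0.7, -0.3, -0.8]
grip_width: 0.546
finger_force: 30.0
(array([ 0.51475536,  0.0053874 , -0.15796992]), np.float64(1.013470190637621))
t 22.9 th 1.447 pos [0.4664 0.0661 0.1628] dx -0.001 dy -0.001 dz 1.132 yaw -0.0004
```

```bash
python3 -m handwheel '[{"dx":0,"dy":0,"dz":0.2,"yaw":0,"jaw":0.4},{"dx":0,"dy":0,"dz":0.3,"yaw":0,"jaw":0.4},{"dx":0,"dy":0,"dz":0.3,"yaw":0,"jaw":0.4},{"dx":0,"dy":0,"dz":0.2,"yaw":0,"jaw":0.4},{"dx":0,"dy":0,"dz":0.13,"yaw":0,"jaw":0.4},{"dx":0,"dy":0,"dz":0,"yaw":0,"jaw":0.4},{"dx":0,"dy":0,"dz":0,"yaw":0,"jaw":-0.4},{"dx":0,"dy":0,"dz":0,"yaw":0,"jaw":-0.4},{"dx":0,"dy":0,"dz":0,"yaw":0,"jaw":-0.4},{"dx":0,"dy":0,"dz":0,"yaw":0,"jaw":-0.4}]'
python3 -m handwheel '[{"dx":0,"dy":0,"dz":-0.1,"yaw":0,"jaw":-0.4},{"dx":0,"dy":0,"dz":-0.3,"yaw":0,"jaw":-0.4},{"dx":0,"dy":0,"dz":-0.34,"yaw":0,"jaw":-1},{"dx":0,"dy":0,"dz":-0.34,"yaw":0,"jaw":-1},{"dx":0,"dy":0,"dz":0,"yaw":0,"jaw":-1}]'
cat >> h.py <<'E'
def views(name,t=(.5122,.0130,-.122)):
    "top and scene crops of the tray side by side, box model drawn"
    out=[]
    for n in("top","scene"):
        p=robot.snapshot(n); I=cv2.resize(p["pixels"],None,fx=5,fy=5,interpolation=cv2.INTER_CUBIC); P=np.int32(proj(p,box(t,.22,.18,0,.032))*5+2)
        for i in range(8):
            for j in(1,2,4):
                if not i&j: cv2.line(I,P[i].tolist(),P[i|j].tolist(),(0,255,0),1,cv2.LINE_AA)
        c=P.mean(0).astype(int); I=np.pad(I,((300,300),(300,300),(0,0))); out.append(I[c[1]:c[1]+600,c[0]+100:c[0]+500])
    cv2.imwrite(name,np.hstack(out))
E
python3 - <<'E'
from h import *
views("pics/v1.png"); t=(.5122,.0130,-.122); togo(at(t,.056,.052),.035,np.pi/2+t[2])
E
```

```text
time_s: 23.72
position: [0.4671, 0.0662, 0.0282]
tool_rot: [0.0, 0.749, 0.663, 0.001]
force: [-0.1, -1.0, 0.7]
grip_width: 0.697
finger_force: 0.0
time_s: 24.13
position: [0.4707, 0.0666, 0.1642]
tool_rot: [0.004, 0.749, 0.663, 0.005]
force: [1.8, 0.2, 0.5]
grip_width: 0.892
finger_force: 0.0
t 24.2 th 1.449 pos [0.4678 0.0663 0.1593] dx 0.037 dy 0.888 dz 1.036 yaw 0.0002
```

View pics/v1.png

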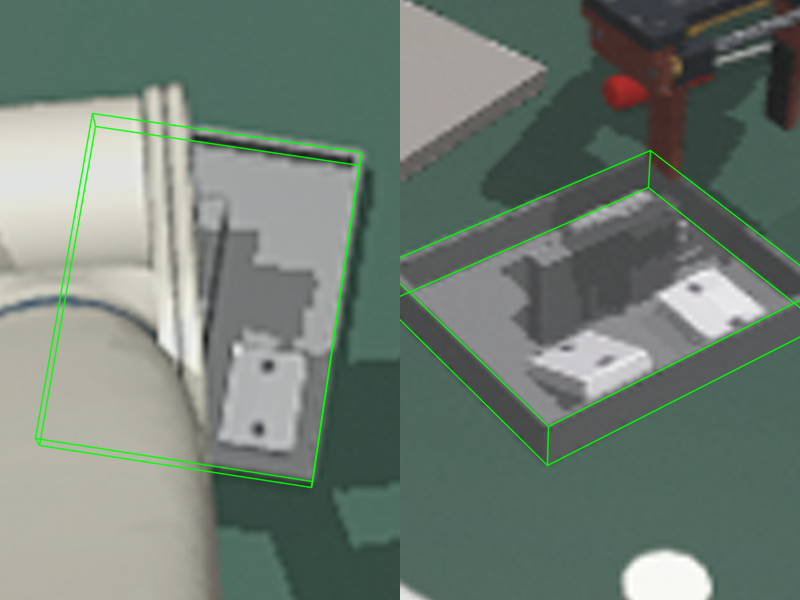

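Pictures so far: in v1 plate1 lies flat at the -x/+y place (crop ≈ 715,305), while plate5 still leans on the +y wall (≈ 595,360). I'll work out its centre from its two holes, regrip it and move it inward.

```bash
python3 - <<'E'
from h import *
p=robot.snapshot("top"); q=robot.snapshot("scene"); t=(.5122,.0130,-.122)
c,s=np.cos(t[2]),np.sin(t[2])
def tr(X): d=np.array(X)[:2]-t[:2]; return d[0]*c+d[1]*s,-d[0]*s+d[1]*c
P=lambda uv:np.array(uv)
# holes in top (c5 crop) and scene (c5 right crop origin 215,180, /6)
from scipy.optimize import least_squares
for a,b in(((190+204/6,150+175/6),(215+(665-400)/6,180+254/6)),((190+275/6,150+192/6),(215+(711-400)/6,180+269/6))):
    X=least_squares(lambda X:np.r_[proj(p,[X])[0]-a,proj(q,[X])[0]-b],[.56,.05,.03]).x; print(X.round(4),"tray",np.round(tr(X),4))
    # swapped pairing
for a,b in(((190+204/6,150+175/6),(215+(711-400)/6,180+269/6)),((190+275/6,150+192/6),(215+(665-400)/6,180+254/6))):
    r=least_squares(lambda X:np.r_[proj(p,[X])[0]-a,proj(q,[X])[0]-b],[.56,.05,.03]); print("sw",r.x.round(4),"tray",np.round(tr(r.x),4),r.cost)
E
```

```text
[0.5792 0.0651 0.0415] tray [0.0602 0.0599]
[0.5603 0.0479 0.0143] tray [0.0435 0.0405]
sw [0.572  0.0754 0.0367] tray [0.0517 0.0693] 0.16531577271520953
sw [0.5676 0.0375 0.0193] tray [0.052  0.0311] 0.30117213644384705
```

```bash
python3 -m handwheel '[{"dx":0.03,"dy":0.284,"dz":0,"yaw":0,"jaw":-1},{"dx":0,"dy":0.3,"dz":0,"yaw":0,"jaw":-1},{"dx":0,"dy":0.284,"dz":0,"yaw":0,"jaw":-1},{"dx":0,"dy":0,"dz":0.2,"yaw":0,"jaw":-0.4},{"dx":0,"dy":0,"dz":0.3,"yaw":0,"jaw":-0.4},{"dx":0,"dy":0,"dz":0.2,"yaw":0,"jaw":-0.4},{"dx":0,"dy":0,"dz":0,"yaw":0,"jaw":-0.4}]'
python3 - <<'E'
from h import *
t=(.5122,.0130,-.122); togo(at(t,.052,.052),.032,np.pi/2+t[2])
E
```

```text
time_s: 24.92
position: [0.5654, 0.0565, 0.0664]
tool_rot: [-0.004, 0.749, 0.663, -0.005]
force: [-0.9, 0.7, -0.2]
grip_width: 0.736
finger_force: 0.0
t 24.9 th 1.449 pos [0.5654 0.0565 0.0664] dx 0.020 dy 0.038 dz 0.287 yaw 0.0000
```

```bash
python3 -m handwheel '[{"dx":0.01,"dy":0.02,"dz":0.1,"yaw":0,"jaw":-0.4},{"dx":0,"dy":0,"dz":0.15,"yaw":0,"jaw":-0.4},{"dx":0,"dy":0,"dz":0.05,"yaw":0,"jaw":-0.4},{"dx":0,"dy":0,"dz":0,"yaw":0,"jaw":0.4},{"dx":0,"dy":0,"dz":0,"yaw":0,"jaw":0.4},{"dx":0,"dy":0,"dz":0,"yaw":0,"jaw":0.4},{"dx":0,"dy":0,"dz":0,"yaw":0,"jaw":0.4},{"dx":0,"dy":0,"dz":0,"yaw":0,"jaw":0.4}]' 20
python3 -m handwheel '[{"dx":0,"dy":0,"dz":-0.1,"yaw":0,"jaw":0.4},{"dx":0,"dy":0,"dz":-0.12,"yaw":0,"jaw":0.4},{"dx":-0.065,"dy":0,"dz":0,"yaw":0,"jaw":0.4},{"dx":0,"dy":0,"dz":0,"yaw":0,"jaw":0.4}]'
```

```text
time_s: 25.58
position: [0.5733, 0.058, 0.0379]
tool_rot: [0.0, 0.749, 0.663, 0.001]
force: [-0.2, 0.3, -1.1]
grip_width: 0.54
finger_force: 20.0
time_s: 25.92
position: [0.5725, 0.0493, 0.0647]
tool_rot: [0.001, 0.749, 0.663, 0.001]
force: [-0.1, 0.9, -1.4]
grip_width: 0.54
finger_force: 20.0
```

```bash
python3 -m handwheel '[{"dx":0,"dy":-0.02,"dz":0.12,"yaw":0,"jaw":0.4},{"dx":0,"dy":0,"dz":0.1,"yaw":0,"jaw":0.4},{"dx":0,"dy":0,"dz":0,"yaw":0,"jaw":0.4},{"dx":0,"dy":0,"dz":0,"yaw":0,"jaw":-0.4},{"dx":0,"dy":0,"dz":0,"yaw":0,"jaw":-0.4},{"dx":0,"dy":0,"dz":0,"yaw":0,"jaw":-0.4},{"dx":0,"dy":0,"dz":0,"yaw":0,"jaw":-0.4},{"dx":0,"dy":0,"dz":-0.1,"yaw":0,"jaw":-0.4},{"dx":0,"dy":0,"dz":-0.34,"yaw":0,"jaw":-1},{"dx":0,"dy":0,"dz":-0.34,"yaw":0,"jaw":-1}]'
python3 -m handwheel '[{"dx":0,"dy":0,"dz":-0.3,"yaw":0,"jaw":-1},{"dx":0.3,"dy":0,"dz":0,"yaw":0,"jaw":-1},{"dx":0.3,"dy":0,"dz":0,"yaw":0,"jaw":-1},{"dx":0.3,"dy":0,"dz":0,"yaw":0,"jaw":-1},{"dx":0.3,"dy":0,"dz":0,"yaw":0,"jaw":-1},{"dx":0.3,"dy":0,"dz":0,"yaw":0,"jaw":-1},{"dx":0.3,"dy":0,"dz":0,"yaw":0,"jaw":-1},{"dx":0,"dy":0,"dz":0,"yaw":0,"jaw":-1}]'
cat >> h.py <<'E'
def plates(t):
    "white plates in the tray: masks of both cameras, flat model -> tray coordinates and fit error"
    c,s=np.cos(t[2]),np.sin(t[2])
    p=robot.snapshot("top"); ds=robot.silhouettes(p,"plate5")
    for d in ds:
        uv=np.array(d["location"])*[512,384]; X=lift(p,[uv],.018)[0][:2]-t[:2]; u,v=X[0]*c+X[1]*s,-X[0]*s+X[1]*c
        if abs(u)>.11 or abs(v)>.1: continue
        best=min((fit([(p,d["pixels"])],.064,.048,z,z+.014,[*at(t,u,v),t[2]+a])+(a,z) for a in(0,np.pi/2) for z in(.004,.018)),key=lambda r:r[1])
        X=best[0][:2]-t[:2]
        print("plate tray u %.4f v %.4f yaw %.2f z %.3f err %.3f  px %d"%(X[0]*c+X[1]*s,-X[0]*s+X[1]*c,best[0][2]-t[2],best[3],best[1],d["pixels"].sum()))
    return p
E
python3 - <<'E'
from h import *
t=tray_pose(); print(t); plates(t[0]); togo(at(MAGPOSE,.15,0),.158,np.pi-.075)
p=robot.snapshot("top");cv2.imwrite("pics/t3.png",p["pixels"])
E
```

```text
time_s: 26.75
position: [0.5679, 0.0504, 0.1309]
tool_rot: [-0.001, 0.749, 0.663, -0.002]
force: [1.9, -0.4, 0.0]
grip_width: 0.812
finger_force: 0.0
time_s: 27.42
position: [0.5965, 0.2707, 0.1682]
tool_rot: [-0.0, 0.748, 0.664, 0.002]
force: [-0.0, 0.2, -0.5]
grip_width: 1.002
finger_force: 0.0
(array([ 0.5140023 ,  0.01162843, -0.12346828]), np.float64(0.055392650514385))
plate tray u -0.0623 v -0.0486 yaw 0.02 z 0.004 err 0.120  px 275
plate tray u 0.0445 v 0.0468 yaw 1.73 z 0.018 err 0.316  px 229
plate tray u -0.0552 v 0.0508 yaw 1.57 z 0.004 err 0.092  px 292
t 27.6 th 1.449 pos [0.5954 0.2639 0.167 ] dx 0.426 dy 0.168 dz 0.075 yaw -0.5150
```

```bash
python3 -m handwheel '[{"dx":0.22,"dy":0.084,"dz":0.03,"yaw":0,"jaw":-1},{"dx":0.206,"dy":0.084,"dz":0.03,"yaw":0,"jaw":-1},{"dx":0,"dy":0,"dz":0,"yaw":-0.0396,"jaw":-1},{"dx":0,"dy":0,"dz":0,"yaw":-0.0396,"jaw":-1},{"dx":0,"dy":0,"dz":0,"yaw":-0.0396,"jaw":-1},{"dx":0,"dy":0,"dz":0,"yaw":-0.0396,"jaw":-1},{"dx":0,"dy":0,"dz":0,"yaw":-0.0396,"jaw":-1},{"dx":0,"dy":0,"dz":0,"yaw":-0.0396,"jaw":-1},{"dx":0,"dy":0,"dz":0,"yaw":-0.0396,"jaw":-1},{"dx":0,"dy":0,"dz":0,"yaw":-0.0396,"jaw":-1}]' >/dev/null
python3 -m handwheel '[{"dx":0,"dy":0,"dz":0,"yaw":-0.0396,"jaw":-1},{"dx":0,"dy":0,"dz":0,"yaw":-0.0396,"jaw":-1},{"dx":0,"dy":0,"dz":0,"yaw":-0.0396,"jaw":-1},{"dx":0,"dy":0,"dz":0,"yaw":-0.0396,"jaw":-1},{"dx":0,"dy":0,"dz":0,"yaw":-0.0396,"jaw":-1},{"dx":0,"dy":0,"dz":0,"yaw":0,"jaw":-1}]' >/dev/null
python3 - <<'E'
from h import *
togo(at(MAGPOSE,.151,0),.108,np.pi-.078)
t=tray_pose(); print(t); plates(t[0])
E
```

```text
t 29.0 th 3.069 pos [0.6222 0.3113 0.1596] dx -0.003 dy 0.008 dz 0.430 yaw 0.0016
(array([ 0.51286904,  0.01354288, -0.12998056]), np.float64(0.025668924286132364))
plate tray u 0.0506 v 0.0471 yaw 1.61 z 0.004 err 0.104  px 276
plate tray u -0.0641 v -0.0500 yaw 0.04 z 0.018 err 0.092  px 332
plate tray u -0.0534 v 0.0503 yaw 1.57 z 0.004 err 0.071  px 298
```

Plate5 now lies flat at (.051,.047) in the tray, and plate1 and plate6 also fit as flat. Next stroke.

```bash
python3 -m handwheel '[{"dx":0,"dy":0.008,"dz":0.15,"yaw":0.0016,"jaw":-1},{"dx":0,"dy":0,"dz":0.19,"yaw":0,"jaw":-1},{"dx":0,"dy":0,"dz":0.09,"yaw":0,"jaw":0.8},{"dx":0,"dy":0,"dz":0,"yaw":0,"jaw":0.8},{"dx":0,"dy":0,"dz":0,"yaw":0,"jaw":0.8},{"dx":0,"dy":0,"dz":0,"yaw":0,"jaw":0.8},{"dx":0,"dy":0,"dz":0,"yaw":0,"jaw":0.8},{"dx":0,"dy":0,"dz":0,"yaw":0,"jaw":0.8},{"dx":0,"dy":0,"dz":0,"yaw":0,"jaw":0.8},{"dx":0,"dy":0,"dz":0,"yaw":0,"jaw":0.8}]' 40 >/dev/null
python3 -m handwheel '[{"dx":0,"dy":0,"dz":0,"yaw":0,"jaw":0.8},{"dx":0,"dy":0,"dz":0,"yaw":0,"jaw":0.8},{"dx":0,"dy":0,"dz":0,"yaw":0,"jaw":0.8},{"dx":0,"dy":0,"dz":0,"yaw":0,"jaw":0.8},{"dx":0,"dy":0,"dz":0,"yaw":0,"jaw":0.8}]'
python3 -m handwheel '[{"dx":0.08,"dy":0,"dz":0,"yaw":0,"jaw":0.8},{"dx":0.14,"dy":0,"dz":0,"yaw":0,"jaw":0.8},{"dx":0.14,"dy":0,"dz":0,"yaw":0,"jaw":0.8},{"dx":0.12,"dy":0,"dz":0,"yaw":0,"jaw":0.8},{"dx":0.1,"dy":0,"dz":0,"yaw":0,"jaw":0.8},{"dx":0.08,"dy":0,"dz":0,"yaw":0,"jaw":0.8},{"dx":0.06,"dy":0,"dz":0,"yaw":0,"jaw":0.8},{"dx":0.03,"dy":0,"dz":0,"yaw":0,"jaw":0.8},{"dx":0.02,"dy":0,"dz":0,"yaw":0,"jaw":0.8},{"dx":0,"dy":0,"dz":0,"yaw":0,"jaw":0.8}]'
python3 -m handwheel '[{"dx":-0.08,"dy":0,"dz":0,"yaw":0,"jaw":0.8},{"dx":-0.14,"dy":0,"dz":0,"yaw":0,"jaw":0.8},{"dx":-0.14,"dy":0,"dz":0,"yaw":0,"jaw":0.8},{"dx":-0.14,"dy":0,"dz":0,"yaw":0,"jaw":0.8},{"dx":-0.12,"dy":0,"dz":0,"yaw":0,"jaw":0.8},{"dx":-0.09,"dy":0,"dz":0,"yaw":0,"jaw":0.8},{"dx":-0.04,"dy":0,"dz":0,"yaw":0,"jaw":0.8},{"dx":-0.02,"dy":0,"dz":0,"yaw":0,"jaw":0.8},{"dx":-0.01,"dy":0,"dz":0,"yaw":0,"jaw":0.8},{"dx":0,"dy":0,"dz":0,"yaw":0,"jaw":0.8}]'
```

```text
time_s: 30.45
position: [0.6219, 0.3122, 0.1079]
tool_rot: [-0.0, 0.04, 0.999, -0.001]
force: [-1.0, -7.9, 3.4]
grip_width: 0.181
finger_force: 40.0
time_s: 31.28
position: [0.532, 0.3196, 0.1079]
tool_rot: [0.002, 0.04, 0.999, -0.001]
force: [11.3, -11.2, -3.0]
grip_width: 0.183
finger_force: 40.0
time_s: 32.12
position: [0.622, 0.3123, 0.1078]
tool_rot: [-0.002, 0.04, 0.999, -0.001]
force: [-7.1, -7.8, 6.0]
grip_width: 0.182
finger_force: 40.0
```

```bash
python3 -m handwheel '[{"dx":0,"dy":0,"dz":0,"yaw":0,"jaw":0.3},{"dx":0,"dy":0,"dz":0,"yaw":0,"jaw":0.3},{"dx":0,"dy":0,"dz":0,"yaw":0,"jaw":-1},{"dx":0,"dy":0,"dz":-0.2,"yaw":0,"jaw":-1},{"dx":0,"dy":0,"dz":-0.25,"yaw":0,"jaw":-1},{"dx":0.15,"dy":0,"dz":0,"yaw":0,"jaw":-1},{"dx":0.33,"dy":0,"dz":0,"yaw":0,"jaw":-1},{"dx":0.33,"dy":0,"dz":0,"yaw":0,"jaw":-1},{"dx":0.33,"dy":0,"dz":0,"yaw":0,"jaw":-1},{"dx":0.33,"dy":0,"dz":0,"yaw":0,"jaw":-1}]' >/dev/null
python3 -m handwheel '[{"dx":0.3,"dy":0,"dz":0,"yaw":0,"jaw":-1},{"dx":0.2,"dy":0,"dz":0,"yaw":0,"jaw":-1},{"dx":0,"dy":0,"dz":0,"yaw":0,"jaw":-1},{"dx":0,"dy":0,"dz":0,"yaw":0,"jaw":-1}]' >/dev/null
python3 - <<'E'
from h import *
togo(at(MAGPOSE,-.086,0),.035,np.pi-.078)
p=robot.snapshot("scene")
for u in(-.084,-.09,-.096): print(u,proj(p,[[*at(MAGPOSE,u-.032,0),.032],[*at(MAGPOSE,u-.032,-.024),.032],[*at(MAGPOSE,u-.032,.024),.032]]).round(1).tolist())
for d in robot.silhouettes(p,"plate5"):
    l=np.array(d["location"])*[512,384]
    if np.hypot(*(l-[375,243]))<15: ys,xs=np.nonzero(d["pixels"]);print(l.round(1),d["pixels"].sum(),"colmax",xs.max(),ys[xs==xs.max()].mean(),"rowmin",ys.min(),xs[ys==ys.min()].mean())
E
```

```text
t 33.3 th 3.063 pos [0.387  0.3336 0.1622] dx 0.004 dy -0.031 dz 1.060 yaw -0.0001
-0.084 [[379.1, 236.2], [372.6, 231.8], [385.8, 240.7]]
-0.09 [[380.3, 235.3], [373.8, 231.0], [387.0, 239.8]]
-0.096 [[381.6, 234.5], [375.1, 230.1], [388.2, 238.9]]
```

```bash
cat >> h.py <<'E'
def held1(dz=.021):
    s=robot.sense(); pos=s["position"]; a=2*np.arctan2(s["tool_rot"][2],s["tool_rot"][1]); u=np.array([np.cos(a),np.sin(a)])
    for _ in range(2):
        p=robot.snapshot("scene"); uv=proj(p,[pos-[0,0,dz-.007]])[0]; d=mask_near(p,"plate5",uv)
        m=d["pixels"]; z=pos[2]-dz; r=[]
        for k in np.arange(-.02,.0201,.001):
            h=cv2.convexHull(proj(p,box([*(pos[:2]+k*u),a],.064,.048,z,z+.014)).astype(np.float32)); im=np.zeros((384,512),np.uint8)
            cv2.fillConvexPoly(im,np.int32(np.round(h*16)),1,shift=4); r.append((np.abs(im-1.*m).sum()/m.sum(),round(k,4)))
        print("held off tool x",sorted(r)[:3],uv.round(),np.array(d["location"])*[512,384])
E
python3 -m handwheel '[{"dx":0,"dy":-0.03,"dz":0.2,"yaw":0,"jaw":-1},{"dx":0,"dy":0,"dz":0.3,"yaw":0,"jaw":-1},{"dx":0,"dy":0,"dz":0.3,"yaw":0,"jaw":-1},{"dx":0,"dy":0,"dz":0.18,"yaw":0,"jaw":-1},{"dx":0,"dy":0,"dz":0.07,"yaw":0,"jaw":0.4},{"dx":0,"dy":0,"dz":0,"yaw":0,"jaw":0.4},{"dx":0,"dy":0,"dz":0,"yaw":0,"jaw":0.4},{"dx":0,"dy":0,"dz":0,"yaw":0,"jaw":0.4},{"dx":0,"dy":0,"dz":0,"yaw":0,"jaw":0.4},{"dx":0,"dy":0,"dz":0,"yaw":0,"jaw":0.4}]' 30 >/dev/null
python3 -m handwheel '[{"dx":0,"dy":0,"dz":0,"yaw":0,"jaw":0.4},{"dx":0,"dy":0,"dz":0,"yaw":0,"jaw":0.4},{"dx":0,"dy":0,"dz":0,"yaw":0,"jaw":0.4},{"dx":0,"dy":0,"dz":0,"yaw":0,"jaw":0.4}]'
python3 -m handwheel '[{"dx":0,"dy":0,"dz":-0.1,"yaw":0,"jaw":0.4},{"dx":0,"dy":0,"dz":-0.3,"yaw":0,"jaw":0.4},{"dx":0,"dy":0,"dz":-0.34,"yaw":0,"jaw":0.4},{"dx":0,"dy":0,"dz":-0.3,"yaw":0,"jaw":0.4},{"dx":0,"dy":0,"dz":0,"yaw":0,"jaw":0.4},{"dx":0,"dy":0,"dz":0,"yaw":0,"jaw":0.4}]'
python3 - <<'E'
from h import *
held1(.019)
t=tray_pose(); print(t); togo(at(t[0],.052,-.047),.16,np.pi/2+t[0][2])
E
```

```text
time_s: 34.55
position: [0.3881, 0.3301, 0.037]
tool_rot: [0.001, 0.04, 0.999, 0.001]
force: [-0.7, 0.2, 7.8]
grip_width: 0.543
finger_force: 30.0
time_s: 35.05
position: [0.3883, 0.3303, 0.1633]
tool_rot: [0.002, 0.04, 0.999, 0.002]
force: [0.1, 0.2, -1.5]
grip_width: 0.54
finger_force: 30.0
held off tool x [(np.float64(0.3515358361774744), np.float64(0.002)), (np.float64(0.3720136518771331), np.float64(0.001)), (np.float64(0.3720136518771331), np.float64(0.003))] [381. 209.] [378.88  206.592]
held off tool x [(np.float64(0.40069686411149824), np.float64(-0.002)), (np.float64(0.40069686411149824), np.float64(0.001)), (np.float64(0.40069686411149824), np.float64(0.002))] [381. 209.] [378.3168 212.8896]
(array([ 0.51210387,  0.01364258, -0.12363708]), np.float64(0.02784692275031589))
t 35.4 th 3.061 pos [0.3865 0.3288 0.1592] dx -1.670 dy -2.943 dz -0.007 yaw 0.5137
```

```bash
python3 -m handwheel '[{"dx":-0.167,"dy":-0.2943,"dz":0,"yaw":0,"jaw":0.4},{"dx":-0.167,"dy":-0.2943,"dz":0,"yaw":0,"jaw":0.4},{"dx":-0.167,"dy":-0.2943,"dz":0,"yaw":0,"jaw":0.4},{"dx":-0.167,"dy":-0.2943,"dz":0,"yaw":0,"jaw":0.4},{"dx":-0.167,"dy":-0.2943,"dz":0,"yaw":0,"jaw":0.4},{"dx":-0.167,"dy":-0.2943,"dz":0,"yaw":0,"jaw":0.4},{"dx":-0.167,"dy":-0.2943,"dz":0,"yaw":0,"jaw":0.4},{"dx":-0.167,"dy":-0.2943,"dz":0,"yaw":0,"jaw":0.4},{"dx":-0.167,"dy":-0.2943,"dz":0,"yaw":0,"jaw":0.4},{"dx":-0.167,"dy":-0.2943,"dz":0,"yaw":0,"jaw":0.4}]' >/dev/null
python3 -m handwheel '[{"dx":0,"dy":0,"dz":0,"yaw":0.0395,"jaw":0.4},{"dx":0,"dy":0,"dz":0,"yaw":0.0395,"jaw":0.4},{"dx":0,"dy":0,"dz":0,"yaw":0.0395,"jaw":0.4},{"dx":0,"dy":0,"dz":0,"yaw":0.0395,"jaw":0.4},{"dx":0,"dy":0,"dz":0,"yaw":0.0395,"jaw":0.4},{"dx":0,"dy":0,"dz":0,"yaw":0.0395,"jaw":0.4},{"dx":0,"dy":0,"dz":0,"yaw":0.0395,"jaw":0.4},{"dx":0,"dy":0,"dz":0,"yaw":0.0395,"jaw":0.4},{"dx":0,"dy":0,"dz":0,"yaw":0.0395,"jaw":0.4},{"dx":0,"dy":0,"dz":0,"yaw":0.0395,"jaw":0.4}]' > /dev/null
python3 -m handwheel '[{"dx":0,"dy":0,"dz":0,"yaw":0.0395,"jaw":0.4},{"dx":0,"dy":0,"dz":0,"yaw":0.0395,"jaw":0.4},{"dx":0,"dy":0,"dz":0,"yaw":0.0395,"jaw":0.4},{"dx":0,"dy":0,"dz":0,"yaw":0,"jaw":0.4}]'
python3 - <<'E'
from h import *
t=(.512,.0135,-.1235); togo(at(t,.052,-.047),.025,np.pi/2+t[2]); 
t=tray_pose(); print(t)
E
```

```text
time_s: 37.35
position: [0.558, -0.0387, 0.1593]
tool_rot: [-0.001, 0.751, 0.661, -0.001]
force: [0.6, 0.6, -1.0]
grip_width: 0.546
finger_force: 30.0
t 37.4 th 1.443 pos [ 0.558  -0.0387  0.1593] dx -0.007 dy -0.001 dz 1.119 yaw -0.0013
(array([0.65646289, 0.06973311, 0.434563  ]), np.float64(16.446427546628406))
```

```bash
python3 -m handwheel '[{"dx":0,"dy":0,"dz":0.2,"yaw":0,"jaw":0.4},{"dx":0,"dy":0,"dz":0.3,"yaw":0,"jaw":0.4},{"dx":0,"dy":0,"dz":0.3,"yaw":0,"jaw":0.4},{"dx":0,"dy":0,"dz":0.2,"yaw":0,"jaw":0.4},{"dx":0,"dy":0,"dz":0.12,"yaw":0,"jaw":0.4},{"dx":0,"dy":0,"dz":0,"yaw":0,"jaw":0.4},{"dx":0,"dy":0,"dz":0,"yaw":0,"jaw":-0.4},{"dx":0,"dy":0,"dz":0,"yaw":0,"jaw":-0.4},{"dx":0,"dy":0,"dz":0,"yaw":0,"jaw":-0.4},{"dx":0,"dy":0,"dz":0,"yaw":0,"jaw":-0.4}]'
python3 -m handwheel '[{"dx":0,"dy":0,"dz":-0.1,"yaw":0,"jaw":-0.4},{"dx":0,"dy":0,"dz":-0.3,"yaw":0,"jaw":-0.4},{"dx":0,"dy":0,"dz":-0.34,"yaw":0,"jaw":-1},{"dx":0,"dy":0,"dz":-0.34,"yaw":0,"jaw":-1},{"dx":0,"dy":0,"dz":-0.05,"yaw":0,"jaw":-1}]'
python3 - <<'E'
from h import *
togo(at(MAGPOSE,.15,0),.16,np.pi-.078)
E
```

```text
time_s: 38.28
position: [0.5593, -0.0388, 0.027]
tool_rot: [0.001, 0.749, 0.663, 0.001]
force: [-0.0, 0.3, -0.4]
grip_width: 0.697
finger_force: 0.0
time_s: 38.7
position: [0.5625, -0.039, 0.1696]
tool_rot: [0.004, 0.749, 0.662, 0.004]
force: [1.1, -0.4, 0.7]
grip_width: 0.888
finger_force: 0.0
t 38.7 th 1.448 pos [ 0.5625 -0.039   0.1696] dx 2.966 dy 0.131 dz 0.080 yaw -0.5142
```

```bash
python3 -m handwheel '[{"dx":0.3293,"dy":0.0145,"dz":0,"yaw":0,"jaw":-1},{"dx":0.3293,"dy":0.0145,"dz":0,"yaw":0,"jaw":-1},{"dx":0.3293,"dy":0.0145,"dz":0,"yaw":0,"jaw":-1},{"dx":0.3293,"dy":0.0145,"dz":0,"yaw":0,"jaw":-1},{"dx":0.3293,"dy":0.0145,"dz":0,"yaw":0,"jaw":-1},{"dx":0.3293,"dy":0.0145,"dz":0,"yaw":0,"jaw":-1},{"dx":0.3293,"dy":0.0145,"dz":0,"yaw":0,"jaw":-1},{"dx":0.3293,"dy":0.0145,"dz":0,"yaw":0,"jaw":-1},{"dx":0.3293,"dy":0.0145,"dz":0,"yaw":0,"jaw":-1},{"dx":0,"dy":0,"dz":0,"yaw":-0.0396,"jaw":-1}]' >/dev/null
python3 -m handwheel '[{"dx":0,"dy":0,"dz":0,"yaw":-0.0396,"jaw":-1},{"dx":0,"dy":0,"dz":0,"yaw":-0.0396,"jaw":-1},{"dx":0,"dy":0,"dz":0,"yaw":-0.0396,"jaw":-1},{"dx":0,"dy":0,"dz":0,"yaw":-0.0396,"jaw":-1},{"dx":0,"dy":0,"dz":0,"yaw":-0.0396,"jaw":-1},{"dx":0,"dy":0,"dz":0,"yaw":-0.0396,"jaw":-1},{"dx":0,"dy":0,"dz":0,"yaw":-0.0396,"jaw":-1},{"dx":0,"dy":0,"dz":0,"yaw":-0.0396,"jaw":-1},{"dx":0,"dy":0,"dz":0,"yaw":-0.0396,"jaw":-1},{"dx":0,"dy":0,"dz":0,"yaw":-0.0396,"jaw":-1}]' >/dev/null
python3 -m handwheel '[{"dx":0,"dy":0,"dz":0,"yaw":-0.0396,"jaw":-1},{"dx":0,"dy":0,"dz":0,"yaw":-0.0396,"jaw":-1},{"dx":0,"dy":0,"dz":0,"yaw":0,"jaw":-1}]' >/dev/null
python3 - <<'E'
from h import *
togo(at(MAGPOSE,.15,0),.108,np.pi-.078)
t=tray_pose(); print(t); plates(t[0])
E
```

```text
t 40.6 th 3.07 pos [0.6178 0.3123 0.1628] dx -0.031 dy 0.002 dz 0.457 yaw 0.0020
(array([ 0.51330979,  0.01257956, -0.11955541]), np.float64(0.040366094516726736))
plate tray u 0.0511 v 0.0478 yaw -1.57 z 0.004 err 0.068  px 290
plate tray u -0.0567 v 0.0494 yaw 1.58 z 0.018 err 0.067  px 319
plate tray u -0.0619 v -0.0501 yaw 0.03 z 0.004 err 0.095  px 284
plate tray u 0.0504 v -0.0396 yaw 1.56 z 0.004 err 0.101  px 275
```

```bash
python3 -m handwheel '[{"dx":-0.031,"dy":0,"dz":0.17,"yaw":0.002,"jaw":-1},{"dx":0,"dy":0,"dz":0.2,"yaw":0,"jaw":-1},{"dx":0,"dy":0,"dz":0.09,"yaw":0,"jaw":0.8},{"dx":0,"dy":0,"dz":0,"yaw":0,"jaw":0.8},{"dx":0,"dy":0,"dz":0,"yaw":0,"jaw":0.8},{"dx":0,"dy":0,"dz":0,"yaw":0,"jaw":0.8},{"dx":0,"dy":0,"dz":0,"yaw":0,"jaw":0.8},{"dx":0,"dy":0,"dz":0,"yaw":0,"jaw":0.8},{"dx":0,"dy":0,"dz":0,"yaw":0,"jaw":0.8},{"dx":0,"dy":0,"dz":0,"yaw":0,"jaw":0.8}]' 40 >/dev/null
python3 -m handwheel '[{"dx":0,"dy":0,"dz":0,"yaw":0,"jaw":0.8},{"dx":0,"dy":0,"dz":0,"yaw":0,"jaw":0.8},{"dx":0,"dy":0,"dz":0,"yaw":0,"jaw":0.8},{"dx":0,"dy":0,"dz":0,"yaw":0,"jaw":0.8},{"dx":0,"dy":0,"dz":0,"yaw":0,"jaw":0.8}]'
python3 -m handwheel '[{"dx":0.08,"dy":0,"dz":0,"yaw":0,"jaw":0.8},{"dx":0.14,"dy":0,"dz":0,"yaw":0,"jaw":0.8},{"dx":0.14,"dy":0,"dz":0,"yaw":0,"jaw":0.8},{"dx":0.12,"dy":0,"dz":0,"yaw":0,"jaw":0.8},{"dx":0.1,"dy":0,"dz":0,"yaw":0,"jaw":0.8},{"dx":0.08,"dy":0,"dz":0,"yaw":0,"jaw":0.8},{"dx":0.06,"dy":0,"dz":0,"yaw":0,"jaw":0.8},{"dx":0.03,"dy":0,"dz":0,"yaw":0,"jaw":0.8},{"dx":0.02,"dy":0,"dz":0,"yaw":0,"jaw":0.8},{"dx":0,"dy":0,"dz":0,"yaw":0,"jaw":0.8}]'
python3 -m handwheel '[{"dx":-0.08,"dy":0,"dz":0,"yaw":0,"jaw":0.8},{"dx":-0.14,"dy":0,"dz":0,"yaw":0,"jaw":0.8},{"dx":-0.14,"dy":0,"dz":0,"yaw":0,"jaw":0.8},{"dx":-0.14,"dy":0,"dz":0,"yaw":0,"jaw":0.8},{"dx":-0.12,"dy":0,"dz":0,"yaw":0,"jaw":0.8},{"dx":-0.09,"dy":0,"dz":0,"yaw":0,"jaw":0.8},{"dx":-0.04,"dy":0,"dz":0,"yaw":0,"jaw":0.8},{"dx":-0.02,"dy":0,"dz":0,"yaw":0,"jaw":0.8},{"dx":-0.01,"dy":0,"dz":0,"yaw":0,"jaw":0.8},{"dx":0,"dy":0,"dz":0,"yaw":0,"jaw":0.8}]'
```

```text
time_s: 42.07
position: [0.6216, 0.3122, 0.1066]
tool_rot: [0.0, 0.041, 0.999, 0.0]
force: [0.2, 1.0, 0.5]
grip_width: 0.18
finger_force: 40.0
time_s: 42.9
position: [0.5316, 0.3195, 0.1067]
tool_rot: [0.002, 0.041, 0.999, 0.0]
force: [10.6, -1.4, -6.9]
grip_width: 0.18
finger_force: 40.0
time_s: 43.73
position: [0.6215, 0.3122, 0.1066]
tool_rot: [-0.001, 0.041, 0.999, -0.0]
force: [-5.3, 2.0, 3.2]
grip_width: 0.182
finger_force: 40.0
```

Another full stroke, and the slide is back. I'm picking up plate3.

```bash
python3 -m handwheel '[{"dx":0,"dy":0,"dz":0,"yaw":0,"jaw":0.3},{"dx":0,"dy":0,"dz":0,"yaw":0,"jaw":0.3},{"dx":0,"dy":0,"dz":0,"yaw":0,"jaw":-1},{"dx":0,"dy":0,"dz":-0.2,"yaw":0,"jaw":-1},{"dx":0,"dy":0,"dz":-0.27,"yaw":0,"jaw":-1},{"dx":0.15,"dy":0,"dz":0,"yaw":0,"jaw":-1},{"dx":0.33,"dy":0,"dz":0,"yaw":0,"jaw":-1},{"dx":0.33,"dy":0,"dz":0,"yaw":0,"jaw":-1},{"dx":0.33,"dy":0,"dz":0,"yaw":0,"jaw":-1},{"dx":0.33,"dy":0,"dz":0,"yaw":0,"jaw":-1}]' >/dev/null
python3 -m handwheel '[{"dx":0.3,"dy":0,"dz":0,"yaw":0,"jaw":-1},{"dx":0.2,"dy":-0.02,"dz":0,"yaw":0,"jaw":-1},{"dx":0,"dy":0,"dz":0,"yaw":0,"jaw":-1},{"dx":0,"dy":0,"dz":0,"yaw":0,"jaw":-1}]' >/dev/null
python3 - <<'E'
from h import *
togo(at(MAGPOSE,-.086,0),.035,np.pi-.078)
E
python3 -m handwheel '[{"dx":0,"dy":0,"dz":0.2,"yaw":0,"jaw":-1},{"dx":0,"dy":0,"dz":0.3,"yaw":0,"jaw":-1},{"dx":0,"dy":0,"dz":0.3,"yaw":0,"jaw":-1},{"dx":0,"dy":0,"dz":0.18,"yaw":0,"jaw":-1},{"dx":0,"dy":0,"dz":0.07,"yaw":0,"jaw":0.4},{"dx":0,"dy":0,"dz":0,"yaw":0,"jaw":0.4},{"dx":0,"dy":0,"dz":0,"yaw":0,"jaw":0.4},{"dx":0,"dy":0,"dz":0,"yaw":0,"jaw":0.4},{"dx":0,"dy":0,"dz":0,"yaw":0,"jaw":0.4},{"dx":0,"dy":0,"dz":0,"yaw":0,"jaw":0.4}]' 30 >/dev/null
python3 -m handwheel '[{"dx":0,"dy":0,"dz":0,"yaw":0,"jaw":0.4},{"dx":0,"dy":0,"dz":0,"yaw":0,"jaw":0.4},{"dx":0,"dy":0,"dz":0,"yaw":0,"jaw":0.4},{"dx":0,"dy":0,"dz":0,"yaw":0,"jaw":0.4}]'
python3 -m handwheel '[{"dx":0,"dy":0,"dz":-0.1,"yaw":0,"jaw":0.4},{"dx":0,"dy":0,"dz":-0.3,"yaw":0,"jaw":0.4},{"dx":0,"dy":0,"dz":-0.34,"yaw":0,"jaw":0.4},{"dx":0,"dy":0,"dz":-0.3,"yaw":0,"jaw":0.4},{"dx":0,"dy":0,"dz":0,"yaw":0,"jaw":0.4},{"dx":0,"dy":0,"dz":0,"yaw":0,"jaw":0.4}]'
python3 - <<'E'
from h import *
held1(.019)
t=tray_pose(); print(t); plates(t[0]); togo(at(t[0],.051,.047),.16,np.pi/2+t[0][2])
E
```

```text
t 44.9 th 3.06 pos [0.3862 0.3292 0.1633] dx 0.000 dy 0.006 dz 1.069 yaw -0.0010
time_s: 46.07
position: [0.3878, 0.3298, 0.0383]
tool_rot: [0.001, 0.041, 0.999, 0.001]
force: [-0.2, 0.2, 7.6]
grip_width: 0.545
finger_force: 30.0
time_s: 46.57
position: [0.3879, 0.3299, 0.1645]
tool_rot: [0.002, 0.041, 0.999, 0.002]
force: [0.3, -0.4, -0.4]
grip_width: 0.546
finger_force: 30.0
held off tool x [(np.float64(0.4652014652014652), np.float64(0.001)), (np.float64(0.4652014652014652), np.float64(0.002)), (np.float64(0.4908424908424908), np.float64(-0.002))] [381. 209.] [377.8048 210.3168]
held off tool x [(np.float64(0.39655172413793105), np.float64(-0.002)), (np.float64(0.4), np.float64(-0.003)), (np.float64(0.4068965517241379), np.float64(-0.004))] [381. 209.] [375.9104 209.2032]
(array([ 0.51249213,  0.01349265, -0.1194278 ]), np.float64(0.02984426818272126))
plate tray u -0.0619 v -0.0495 yaw 3.16 z 0.004 err 0.064  px 308
plate tray u 0.0513 v 0.0445 yaw -1.56 z 0.004 err 0.096  px 286
plate tray u 0.0513 v -0.0409 yaw 1.58 z 0.004 err 0.086  px 281
plate tray u -0.0525 v 0.0512 yaw 1.56 z 0.004 err 0.130  px 275
t 47.0 th 3.059 pos [0.3864 0.3287 0.1607] dx -1.703 dy -2.155 dz 0.006 yaw 0.5117
```

```bash
python3 - <<'E'
from h import *
views("pics/v2.png",(.5125,.0135,-.121))
E
```

```text
(no output)
```

View pics/v2.png

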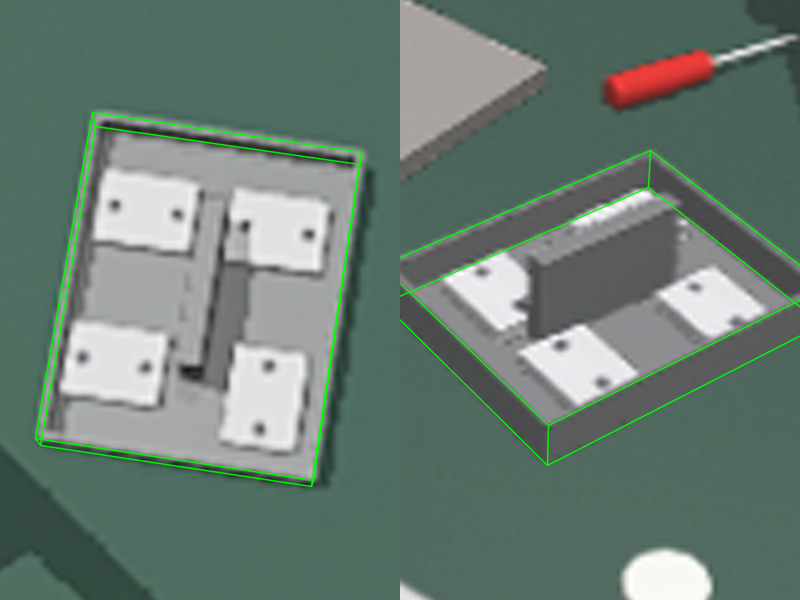

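All four plates in the tray lie flat (top crop ≈ 145,208; 280,230; 115,363; 265,398) and the tray has not moved. The fifth plate goes on top of plate5.

```bash
python3 -m handwheel '[{"dx":-0.213,"dy":-0.271,"dz":0,"yaw":0,"jaw":0.4},{"dx":-0.213,"dy":-0.271,"dz":0,"yaw":0,"jaw":0.4},{"dx":-0.213,"dy":-0.271,"dz":0,"yaw":0,"jaw":0.4},{"dx":-0.213,"dy":-0.271,"dz":0,"yaw":0,"jaw":0.4},{"dx":-0.213,"dy":-0.271,"dz":0,"yaw":0,"jaw":0.4},{"dx":-0.213,"dy":-0.271,"dz":0,"yaw":0,"jaw":0.4},{"dx":-0.213,"dy":-0.271,"dz":0,"yaw":0,"jaw":0.4},{"dx":-0.213,"dy":-0.271,"dz":0,"yaw":0,"jaw":0.4},{"dx":0,"dy":0,"dz":0,"yaw":0.0394,"jaw":0.4},{"dx":0,"dy":0,"dz":0,"yaw":0.0394,"jaw":0.4}]' >/dev/null
python3 -m handwheel '[{"dx":0,"dy":0,"dz":0,"yaw":0.0394,"jaw":0.4},{"dx":0,"dy":0,"dz":0,"yaw":0.0394,"jaw":0.4},{"dx":0,"dy":0,"dz":0,"yaw":0.0394,"jaw":0.4},{"dx":0,"dy":0,"dz":0,"yaw":0.0394,"jaw":0.4},{"dx":0,"dy":0,"dz":0,"yaw":0.0394,"jaw":0.4},{"dx":0,"dy":0,"dz":0,"yaw":0.0394,"jaw":0.4},{"dx":0,"dy":0,"dz":0,"yaw":0.0394,"jaw":0.4},{"dx":0,"dy":0,"dz":0,"yaw":0.0394,"jaw":0.4},{"dx":0,"dy":0,"dz":0,"yaw":0.0394,"jaw":0.4},{"dx":0,"dy":0,"dz":0,"yaw":0.0394,"jaw":0.4}]' > /dev/null
python3 -m handwheel '[{"dx":0,"dy":0,"dz":0,"yaw":0.0394,"jaw":0.4},{"dx":0,"dy":0,"dz":0,"yaw":0,"jaw":0.4}]'
python3 - <<'E'
from h import *
t=(.5125,.0135,-.121); togo(at(t,.051,.0455),.040,np.pi/2+t[2])
E
```

```text
time_s: 48.9
position: [0.5691, 0.0529, 0.1614]
tool_rot: [-0.0, 0.75, 0.661, -0.0]
force: [0.2, -0.3, -0.8]
grip_width: 0.541
finger_force: 30.0
t 48.9 th 1.445 pos [0.5691 0.0529 0.1614] dx -0.004 dy -0.003 dz 1.012 yaw -0.0014
```

```bash
python3 -m handwheel '[{"dx":0,"dy":0,"dz":0.2,"yaw":0,"jaw":0.4},{"dx":0,"dy":0,"dz":0.3,"yaw":0,"jaw":0.4},{"dx":0,"dy":0,"dz":0.3,"yaw":0,"jaw":0.4},{"dx":0,"dy":0,"dz":0.15,"yaw":0,"jaw":0.4},{"dx":0,"dy":0,"dz":0.06,"yaw":0,"jaw":0.4},{"dx":0,"dy":0,"dz":0,"yaw":0,"jaw":0.4},{"dx":0,"dy":0,"dz":0,"yaw":0,"jaw":-0.4},{"dx":0,"dy":0,"dz":0,"yaw":0,"jaw":-0.4},{"dx":0,"dy":0,"dz":0,"yaw":0,"jaw":-0.4},{"dx":0,"dy":0,"dz":0,"yaw":0,"jaw":-0.4}]'
python3 -m handwheel '[{"dx":0,"dy":0,"dz":-0.1,"yaw":0,"jaw":-0.4},{"dx":0,"dy":0,"dz":-0.3,"yaw":0,"jaw":-0.4},{"dx":0,"dy":0,"dz":-0.34,"yaw":0,"jaw":-1},{"dx":0,"dy":0,"dz":-0.34,"yaw":0,"jaw":-1},{"dx":0,"dy":0,"dz":-0.05,"yaw":0,"jaw":-1}]'
python3 -m handwheel '[{"dx":0.3,"dy":0,"dz":0,"yaw":0,"jaw":-1},{"dx":0.34,"dy":0,"dz":0,"yaw":0,"jaw":-1},{"dx":0.34,"dy":0,"dz":0,"yaw":0,"jaw":-1},{"dx":0.34,"dy":0,"dz":0,"yaw":0,"jaw":-1},{"dx":0.34,"dy":0,"dz":0,"yaw":0,"jaw":-1},{"dx":0.34,"dy":0,"dz":0,"yaw":0,"jaw":-1},{"dx":0.2,"dy":0,"dz":0,"yaw":0,"jaw":-1},{"dx":0,"dy":0,"dz":0,"yaw":0,"jaw":-1}]'
python3 - <<'E'
from h import *
t=tray_pose(); print(t); plates(t[0]); togo(t[0][:2],.16,t[0][2])
p=robot.snapshot("scene"); d=mask_near(p,"slab",(205,173)); print(fit([(p,d["pixels"])],.28,.24,0,.02,[.5126,-.3052,.1236]))
views("pics/v3.png",t[0])
E
```

```text
time_s: 49.73
position: [0.5699, 0.053, 0.0414]
tool_rot: [0.001, 0.748, 0.663, 0.001]
force: [-0.2, 0.5, 0.4]
grip_width: 0.696
finger_force: 0.0
time_s: 50.15
position: [0.573, 0.0532, 0.1841]
tool_rot: [0.003, 0.748, 0.663, 0.005]
force: [2.5, -0.4, 1.0]
grip_width: 0.885
finger_force: 0.0
time_s: 50.82
position: [0.6013, 0.32, 0.1772]
tool_rot: [-0.0, 0.747, 0.665, 0.002]
force: [-0.1, -0.6, 0.5]
grip_width: 1.003
finger_force: 0.0
(array([ 0.51279117,  0.01300259, -0.11488427]), np.float64(0.04653514820811097))
plate tray u -0.0526 v 0.0522 yaw -1.56 z 0.004 err 0.117  px 279
plate tray u 0.0516 v -0.0391 yaw -1.43 z 0.004 err 0.171  px 254
plate tray u 0.0548 v 0.0528 yaw 1.58 z 0.004 err 0.055  px 305
plate tray u -0.0615 v -0.0485 yaw -0.02 z 0.004 err 0.071  px 298
t 51.0 th 1.449 pos [0.6008 0.3139 0.1764] dx -2.578 dy -0.424 dz 0.137 yaw 0.4979
(array([ 0.51174179, -0.30328451,  0.11512878]), np.float64(0.03217269516502253))
```

View pics/v3.png

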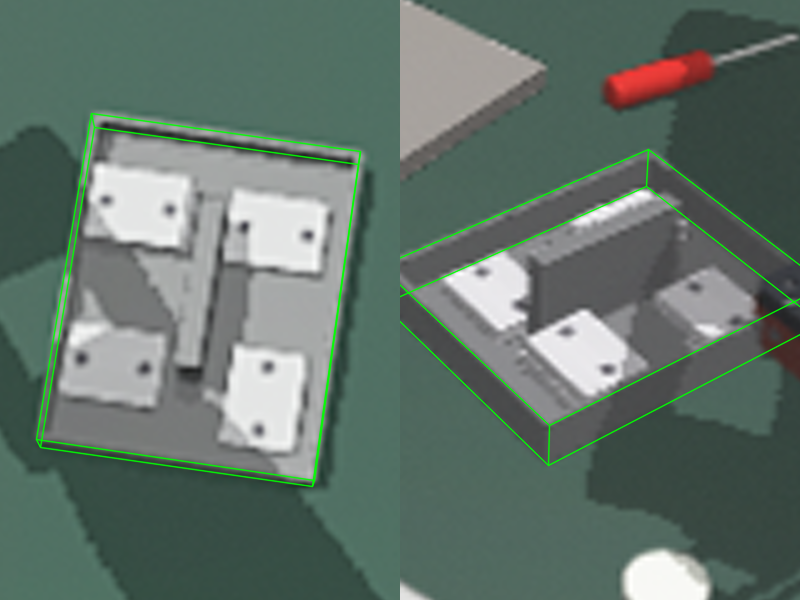

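The fifth plate lies flat on plate5 (top crop ≈ 138,205), so the tray holds all five. I'm going to its grip now.

```bash
python3 -m handwheel '[{"dx":-0.3223,"dy":-0.053,"dz":0,"yaw":0,"jaw":-1},{"dx":-0.3223,"dy":-0.053,"dz":0,"yaw":0,"jaw":-1},{"dx":-0.3223,"dy":-0.053,"dz":0,"yaw":0,"jaw":-1},{"dx":-0.3223,"dy":-0.053,"dz":0,"yaw":0,"jaw":-1},{"dx":-0.3223,"dy":-0.053,"dz":0,"yaw":0,"jaw":-1},{"dx":-0.3223,"dy":-0.053,"dz":0,"yaw":0,"jaw":-1},{"dx":-0.3223,"dy":-0.053,"dz":0,"yaw":0,"jaw":-1},{"dx":-0.3223,"dy":-0.053,"dz":0,"yaw":0,"jaw":-1},{"dx":0,"dy":0,"dz":0,"yaw":0.0384,"jaw":-1},{"dx":0,"dy":0,"dz":0,"yaw":0.0384,"jaw":-1}]' >/dev/null
python3 -m handwheel '[{"dx":0,"dy":0,"dz":0,"yaw":0.0384,"jaw":-1},{"dx":0,"dy":0,"dz":0,"yaw":0.0384,"jaw":-1},{"dx":0,"dy":0,"dz":0,"yaw":0.0384,"jaw":-1},{"dx":0,"dy":0,"dz":0,"yaw":0.0384,"jaw":-1},{"dx":0,"dy":0,"dz":0,"yaw":0.0384,"jaw":-1},{"dx":0,"dy":0,"dz":0,"yaw":0.0384,"jaw":-1},{"dx":0,"dy":0,"dz":0,"yaw":0.0384,"jaw":-1},{"dx":0,"dy":0,"dz":0,"yaw":0.0384,"jaw":-1},{"dx":0,"dy":0,"dz":0,"yaw":0.0384,"jaw":-1},{"dx":0,"dy":0,"dz":0,"yaw":0.0384,"jaw":-1}]' > /dev/null
python3 -m handwheel '[{"dx":0,"dy":0,"dz":0,"yaw":0.0384,"jaw":-1},{"dx":0,"dy":0,"dz":0,"yaw":0,"jaw":-1},{"dx":0,"dy":0,"dz":0,"yaw":0,"jaw":-1}]'
python3 - <<'E'
from h import *
t=(.5128,.0132,-.12); togo(t[:2],.054,t[2])
E
```

```text
time_s: 53.13
position: [0.5131, 0.0135, 0.1764]
tool_rot: [0.0, 0.998, -0.058, 0.0]
force: [0.2, -0.4, -0.5]
grip_width: 1.0
finger_force: 0.0
t 53.1 th 6.167 pos [0.5131 0.0135 0.1764] dx -0.002 dy 0.003 dz 1.020 yaw 0.0014
```

```bash
python3 -m handwheel '[{"dx":0,"dy":0,"dz":0.2,"yaw":0,"jaw":-1},{"dx":0,"dy":0,"dz":0.3,"yaw":0,"jaw":-1},{"dx":0,"dy":0,"dz":0.3,"yaw":0,"jaw":-1},{"dx":0,"dy":0,"dz":0.17,"yaw":0,"jaw":-0.4},{"dx":0,"dy":0,"dz":0.05,"yaw":0,"jaw":0.9},{"dx":0,"dy":0,"dz":0,"yaw":0,"jaw":0.9},{"dx":0,"dy":0,"dz":0,"yaw":0,"jaw":0.9},{"dx":0,"dy":0,"dz":0,"yaw":0,"jaw":0.9},{"dx":0,"dy":0,"dz":0,"yaw":0,"jaw":0.9},{"dx":0,"dy":0,"dz":0,"yaw":0,"jaw":0.9}]' 60
python3 -m handwheel '[{"dx":0,"dy":0,"dz":0,"yaw":0,"jaw":0.9},{"dx":0,"dy":0,"dz":0,"yaw":0,"jaw":0.9},{"dx":0,"dy":0,"dz":0,"yaw":0,"jaw":0.9},{"dx":0,"dy":0,"dz":0,"yaw":0,"jaw":0.9},{"dx":0,"dy":0,"dz":0,"yaw":0,"jaw":0.9},{"dx":0,"dy":0,"dz":0,"yaw":0,"jaw":0.9},{"dx":0,"dy":0,"dz":0,"yaw":0,"jaw":0.9}]'
```

```text
time_s: 53.97
position: [0.5142, 0.014, 0.0552]
tool_rot: [-0.0, 0.998, -0.059, 0.001]
force: [0.8, 0.2, 0.7]
grip_width: 0.508
finger_force: 0.0
time_s: 54.55
position: [0.5133, 0.0136, 0.054]
tool_rot: [0.0, 0.998, -0.059, 0.0]
force: [-1.3, -5.2, 4.8]
grip_width: 0.182
finger_force: 60.0
```

```bash
python3 -m handwheel '[{"dx":0,"dy":0,"dz":-0.04,"yaw":0,"jaw":0.9},{"dx":0,"dy":0,"dz":-0.08,"yaw":0,"jaw":0.9},{"dx":0,"dy":0,"dz":-0.1,"yaw":0,"jaw":0.9},{"dx":0,"dy":0,"dz":-0.1,"yaw":0,"jaw":0.9},{"dx":0,"dy":0,"dz":-0.06,"yaw":0,"jaw":0.9},{"dx":0,"dy":0,"dz":0,"yaw":0,"jaw":0.9},{"dx":0,"dy":0,"dz":0,"yaw":0,"jaw":0.9}]'
python3 - <<'E'
from h import *
s=robot.sense(); print(s["ft_torque"].round(2))
togo((.512,-.304),.074,.12)
E
```

```text
time_s: 55.13
position: [0.5135, 0.0141, 0.1]
tool_rot: [-0.0, 0.998, -0.059, 0.001]
force: [0.5, -0.0, -7.3]
grip_width: 0.175
finger_force: 60.0
[-0.    0.11 -0.01]
t 55.1 th 6.165 pos [0.5135 0.0141 0.1   ] dx 0.301 dy 2.634 dz 0.217 yaw -0.0759
```

```bash
python3 -m handwheel '[{"dx":0,"dy":0.05,"dz":0,"yaw":0,"jaw":0.9},{"dx":0,"dy":0.1,"dz":0,"yaw":0,"jaw":0.9},{"dx":0.02,"dy":0.15,"dz":0,"yaw":0,"jaw":0.9},{"dx":0.02,"dy":0.15,"dz":0,"yaw":0,"jaw":0.9},{"dx":0.02,"dy":0.15,"dz":0,"yaw":0,"jaw":0.9},{"dx":0.02,"dy":0.15,"dz":0,"yaw":0,"jaw":0.9},{"dx":0.02,"dy":0.15,"dz":0,"yaw":0,"jaw":0.9},{"dx":0.02,"dy":0.15,"dz":0,"yaw":0,"jaw":0.9},{"dx":0.02,"dy":0.15,"dz":0,"yaw":0,"jaw":0.9},{"dx":0.02,"dy":0.15,"dz":0,"yaw":0,"jaw":0.9}]'
python3 -m handwheel '[{"dx":0.02,"dy":0.15,"dz":0,"yaw":0,"jaw":0.9},{"dx":0.02,"dy":0.15,"dz":0,"yaw":0,"jaw":0.9},{"dx":0.02,"dy":0.15,"dz":0,"yaw":0,"jaw":0.9},{"dx":0.02,"dy":0.15,"dz":0,"yaw":0,"jaw":0.9},{"dx":0.02,"dy":0.15,"dz":0,"yaw":0,"jaw":0.9},{"dx":0.02,"dy":0.15,"dz":0,"yaw":0,"jaw":0.9},{"dx":0.02,"dy":0.15,"dz":0,"yaw":0,"jaw":0.9},{"dx":0,"dy":0.134,"dz":0,"yaw":0,"jaw":0.9},{"dx":0,"dy":0.08,"dz":0,"yaw":-0.01,"jaw":0.9},{"dx":0,"dy":0.03,"dz":0,"yaw":-0.02,"jaw":0.9}]'
python3 -m handwheel '[{"dx":0,"dy":0,"dz":0,"yaw":-0.02,"jaw":0.9},{"dx":0,"dy":0,"dz":0,"yaw":-0.02,"jaw":0.9},{"dx":0,"dy":0,"dz":0,"yaw":-0.006,"jaw":0.9},{"dx":0,"dy":0,"dz":0,"yaw":0,"jaw":0.9},{"dx":0,"dy":0,"dz":0,"yaw":0,"jaw":0.9}]'
python3 - <<'E'
from h import *
togo((.512,-.304),.074,.12)
S=(.512,-.304,.12)
for n in("top","scene"):
    p=robot.snapshot(n); d=mask_near(p,"tray",proj(p,[[*S[:2],.05]])[0])
    if d: 
        for z in(.046,): print(n,fit([(p,fill(d["pixels"]))],.22,.18,z,z+.032,S))
E
```

```text
time_s: 55.97
position: [0.5121, -0.1509, 0.0986]
tool_rot: [-0.0, 0.998, -0.059, -0.001]
force: [0.4, -0.6, -8.1]
grip_width: 0.176
finger_force: 60.0
time_s: 56.8
position: [0.5102, -0.3077, 0.0985]
tool_rot: [-0.0, 1.0, -0.012, -0.001]
force: [0.4, 0.0, -7.1]
grip_width: 0.181
finger_force: 60.0
time_s: 57.22
position: [0.5109, -0.3056, 0.0989]
tool_rot: [-0.0, 0.998, 0.059, -0.0]
force: [-0.2, 0.1, -8.1]
grip_width: 0.182
finger_force: 60.0
t 57.2 th 0.118 pos [ 0.5109 -0.3056  0.0989] dx 0.011 dy -0.012 dz 0.207 yaw -0.0006
top (array([ 0.58138516, -0.29817588, -0.75251252]), np.float64(4.696505446623093))
scene (array([ 0.51294783, -0.30218563,  0.1262915 ]), np.float64(0.0733402443670645))
```

```bash
python3 -m handwheel '[{"dx":0,"dy":0,"dz":0.05,"yaw":0,"jaw":0.9},{"dx":0,"dy":0,"dz":0.06,"yaw":0,"jaw":0.9},{"dx":0,"dy":0,"dz":0.04,"yaw":0,"jaw":0.9},{"dx":0,"dy":0,"dz":0.03,"yaw":0,"jaw":0.9},{"dx":0,"dy":0,"dz":0.02,"yaw":0,"jaw":0.9},{"dx":0,"dy":0,"dz":0,"yaw":0,"jaw":0.9}]'
python3 -m handwheel '[{"dx":0,"dy":0,"dz":0.01,"yaw":0,"jaw":0.9},{"dx":0,"dy":0,"dz":0,"yaw":0,"jaw":0.9}]'
```

```text
time_s: 57.92
position: [0.5112, -0.3051, 0.0746]
tool_rot: [-0.0, 0.998, 0.06, -0.0]
force: [0.0, -0.7, -7.5]
grip_width: 0.178
finger_force: 60.0
time_s: 58.08
position: [0.5117, -0.3054, 0.0742]
tool_rot: [0.0, 0.998, 0.06, 0.0]
force: [-0.4, 0.1, -8.3]
grip_width: 0.178
finger_force: 60.0
```

```bash
python3 -m handwheel '[{"dx":0,"dy":0,"dz":0.01,"yaw":0,"jaw":0.9},{"dx":0,"dy":0,"dz":0.005,"yaw":0,"jaw":0.9},{"dx":0,"dy":0,"dz":0,"yaw":0,"jaw":0.9}]'
python3 -m handwheel '[{"dx":0,"dy":0,"dz":0.01,"yaw":0,"jaw":0.9},{"dx":0,"dy":0,"dz":0,"yaw":0,"jaw":0.9}]'
```

```text
time_s: 58.33
position: [0.5118, -0.3055, 0.074]
tool_rot: [0.0, 0.998, 0.06, 0.0]
force: [-3.1, 3.2, 6.2]
grip_width: 0.178
finger_force: 60.0
time_s: 58.5
position: [0.5118, -0.3055, 0.074]
tool_rot: [0.0, 0.998, 0.06, 0.0]
force: [-7.1, 3.8, 16.6]
grip_width: 0.177
finger_force: 60.0
```

It is seated on the slab. I'm releasing, rising, moving well away, and checking.

```bash
python3 -m handwheel '[{"dx":0,"dy":0,"dz":-0.01,"yaw":0,"jaw":0.9},{"dx":0,"dy":0,"dz":0,"yaw":0,"jaw":0.3},{"dx":0,"dy":0,"dz":0,"yaw":0,"jaw":0.3},{"dx":0,"dy":0,"dz":0,"yaw":0,"jaw":0.3},{"dx":0,"dy":0,"dz":0,"yaw":0,"jaw":0.3},{"dx":0,"dy":0,"dz":-0.1,"yaw":0,"jaw":0.3},{"dx":0,"dy":0,"dz":-0.2,"yaw":0,"jaw":0.3},{"dx":0,"dy":0,"dz":-0.3,"yaw":0,"jaw":0.3},{"dx":0,"dy":0,"dz":-0.34,"yaw":0,"jaw":0.3},{"dx":0,"dy":0,"dz":-0.3,"yaw":0,"jaw":0.3}]'
python3 -m handwheel '[{"dx":0,"dy":-0.2,"dz":0,"yaw":0,"jaw":0.3},{"dx":0,"dy":-0.34,"dz":0,"yaw":0,"jaw":0.3},{"dx":0,"dy":-0.34,"dz":0,"yaw":0,"jaw":0.3},{"dx":0,"dy":-0.34,"dz":0,"yaw":0,"jaw":0.3},{"dx":0,"dy":-0.34,"dz":0,"yaw":0,"jaw":0.3},{"dx":0,"dy":-0.34,"dz":0,"yaw":0,"jaw":0.3},{"dx":0,"dy":-0.34,"dz":0,"yaw":0,"jaw":0.3},{"dx":0,"dy":-0.34,"dz":0,"yaw":0,"jaw":0.3},{"dx":0,"dy":-0.2,"dz":0,"yaw":0,"jaw":0.3},{"dx":0,"dy":0,"dz":0,"yaw":0,"jaw":0.3}]'
python3 - <<'E'
from h import *
S=np.array((.512,-.304,.12))
for n in("top","scene"):
    p=robot.snapshot(n); d=mask_near(p,"tray",proj(p,[[*S[:2],.04]])[0])
    if not d: print(n,"none"); continue
    r=fit([(p,fill(d["pixels"]))],.22,.18,.02,.052,S); print(n,r)
p=robot.snapshot("top")
for d in robot.silhouettes(p,"plate5"):
    X=lift(p,[np.array(d["location"])*[512,384]],.038)[0]; 
    if np.hypot(*(X[:2]-S[:2]))<.13: print(X.round(3),d["pixels"].sum())
p=robot.snapshot("top")
for l in("mug","jar","oil","slide_grip"): print(l,[(round(d["score"],2),round(d["location"][0]*512),round(d["location"][1]*384)) for d in robot.mark_of(p,l)][:2])
E
```

```text
time_s: 59.33
position: [0.5116, -0.3053, 0.2239]
tool_rot: [0.0, 0.998, 0.06, 0.0]
force: [0.9, -0.7, -0.4]
grip_width: 0.347
finger_force: 0.0
time_s: 60.17
position: [0.4709, 0.0294, 0.2221]
tool_rot: [-0.0, 0.998, 0.062, 0.0]
force: [0.0, -0.8, 0.5]
grip_width: 0.348
finger_force: 0.0
top (array([ 0.51195467, -0.30515704,  0.12072846]), np.float64(0.020161912491107836))
scene (array([ 0.51221218, -0.30477508,  0.11622657]), np.float64(0.026690079016681297))
[ 0.441 -0.254  0.038] 280
[ 0.464 -0.362  0.038] 296
[ 0.571 -0.347  0.038] 261
[ 0.559 -0.253  0.038] 302
mug [(0.79, 411, 218), (0.61, 359, 218)]
jar [(0.75, 180, 147)]
oil [(0.61, 106, 197)]
slide_grip []
```

```bash
python3 -c "
from station import robot
print(robot.close_job())"
```

```text
the job is handed in; nothing more can be done
None
```

The job is handed in; no verdict came back. All five plates were flat in the tray before the carry, the tray's measured centre is within about 2 mm of the slab's, the slide was drawn back to its stop, and the mug, jar and oil did not move.

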